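Make up the tray carrier and hang its gate

ROBOT

A 7-joint arm with a two-finger parallel gripper is mounted at the origin on a cart in front of the work surface, level with it; the furniture and walls round the work are solid. World frame = base frame: x ahead of the robot, y to its left, z up, the work surface at z = 0. Lengths are in m, angles in rad, forces in N, time in s.
With the tool pointing down it reaches from about 0.425 to 0.925 m from the base axis. Payload 6.8 kg.
Tool frame: the origin (TCP) lies midway between the tips of the shut fingers; the grasp point (between the pads) lies 19 mm behind it; z points along the fingers, x is the direction in which the jaws open and shut, and the axes are right-handed (so a half turn about z gives the same grasp; the last joint's range is limited). The gripper opens to 85 mm and grips with 20 to 120 N. Pads are 22 mm wide; open, the fingers measure 114 mm over their backs; the gripper's body (76 mm by 85 mm) begins 54 mm behind the grasp point. The pads swing forward as they close: fully open they stand 13 mm farther back than shut.
Start: joints at [1.211, 0.477, 0.022, 1.555, -0.011, 1.109, -0.083], TCP at [0.168, -0.654, 0.231] pointing down, gripper open.
Joint ranges: [-2.96, 2.96], [-0.34, 2.1], [-1.41, 1.46], [0.24, 2.44], [-1.37, 4.51], [0.17, 1.92], [-2.96, 2.96]. Speed limits (rad/s): [2.39, 2.39, 3.14, 3.14, 3.14, 3.14, 3.14].

INTERFACE

Orientations are given as a unit quaternion [w, x, y, z].
In Python, from station import bot gives the robot as it stands.
- The arm moves only by the tool step_arm, never from a script. Its argument "increments" is a list of rows, each a list of 7 numbers: the shift along the tool's x, y, z in cm, then the turn, a rotation vector about the tool's x, y, z in degrees, then the closure, from 0 (fully open) to 1 (shut). A call has 1 to 20 rows; each row shifts and turns the commanded pose from where the row before left it, along the tool's axes as they then stand; what a row does not reach is not made up. A row lasts 1/10 s, in which the tool goes at most 50 mm and 8.59 degrees, less where a joint would pass 70% of its speed; a pose out of reach is approached as far as the arm can. A call is refused whole if a number of a shift passes 5 or a number of a turn 8.59, either way. A call with a gripper value outside its range is refused whole. The fingers move at their own pace and stop on an object; "squeeze" is the grip in N (left out, the last holds). Time passes only in rows, so rows that do not move let the fingers close. It gives the time, the measured TCP pose, the force and the opening at its end, in the units of the state.
- bot.get_obs(): the state, without advancing time (a new reading comes with each control period).
- bot.read_camera(name): name is "side" or "top" or "wrist"; returns a dict with "pixels" (384x512x3 uint8, red, green, blue), "vertical_fov" (degrees; the focal length in pixels is half the picture's height over the tangent of half this angle, whatever the lens; pixels are square), "cx", "cy" (the principal point, pixels), "camera_from_world" (4x4, takes a point from world to camera coordinates). Camera axes: x right, y down, z forward; pixel columns grow to the right and rows downward; lengths in m; the calibration is good to about 2 mm. A picture is of the moment at which its call begins. There is no depth.
- bot.hand_in(): hands the job in, once; it reports no verdict.
Trained networks look in a picture, given as the dict that the camera call returned (one of the last four; its "shot" number tells which), for a name from the list of things; names that differ only in an ending like _2 or _b are one class to them, and where a whole thing is asked for, a point or a joint stands for the part that bears it (a point fixed in the world has none). Each returns a list of dicts, best first, with "score" (0 to 1); they miss things now and then, are a little off and sometimes report something else, mostly with a low value. They report only what shows in the picture. A call takes as long as a camera call. They do not tell look-alikes from the thing itself.
- bot.find_in(picture, query): "point" ([column, row] in pixels, amid what is visible of it).
- bot.cut_out(picture, query): "pixels" (384x512 bool, what is visible of it) and "point" ([column, row] in pixels, amid what is visible of it).
- bot.pinpoint(picture, query): "point" ([column, row] in pixels: a listed point, or the origin of a listed thing).
The state is a dict: "t": time; "q": joint angles; "joint_vel": joint speeds; "joint_torque": joint torques, N m; "eef_pos": TCP position; "tool_rot": TCP orientation; "contact_force": force on the tool from outside, world axes, zero at the start; "torque": the same for the moment, N m; "gripper_width": opening from 0.0 (shut) to 1.0 (fully open).
Only numpy, scipy, OpenCV 4.12 (cv2) and the standard library are available. Lean on these libraries where they do the work, as an engineer would, in place of code of your own. Each camera call takes 0.05 s, during which the arm holds its last target.

TASK

Stack every loose parts tray on the carrier with the corner pins seated in the sockets, the yellow tray on top. Then pour all the hex nuts from the blue scoop into the yellow tray and stand the scoop upright on the bench again. Last, hang the loose gate with both knuckles fully down over the carrier's two hinge pins and swing it shut against the far post, without knocking over the glue bottle.

Things in the scene. Friction and masses are not known exactly. Their poses are not given: they have to be found in the camera images.
- carrier: fixed tray carrier, front to -x: plywood base 118 x 166 mm (x, y), 14 thick; origin at the centre of its underside. Four square sockets, 11 wide, 11 deep, at x +-36.5, y +-46.5 take a tray's pins: a seated tray lies centred, axes along the carrier's, underside 14 mm up, the next ones 44 mm higher each. Hinge post x -48, y -73, 18 square, 156 high; back rail x 51 to 59, 44 high
- stop (a point): middle of the front face of the strike post that stops the shut gate; in the carrier's frame x -66, y 71, z 75 mm. The post is 138 high; a cap on it (x -84 to -50, y 61 to 83, z 138 to 144) reaches over the shut gate's free end, 8 mm above it. So the gate can only be hung while open (30 to 100 degrees), then swung shut beneath the cap
- pin_lo (a point): foot of the lower hinge pin (bracket top, where the lower knuckle rests), 28 mm above the bench; in the carrier's frame x -72, y -73. Pin upright, 6 mm thick, round-tipped, reaching 14 mm above this point; bracket 8 thick, 12 wide, running back to the hinge post
- pin_up (a point): foot of the upper hinge pin, straight above the lower one, 110 mm above the bench; same size and bracket, so both knuckles engage together
- gate_mid (a point): centre of the loose gate, a wooden panel 12 thick (x), 132 long (y), 110 mm high (z), 180 to 290 g, at first upright in the gate stand; pinch it across x at the middle of its top edge. Two knuckles at its -y end. Shut, its y is the carrier's y and its back lies on the stop; it opens to the carrier's -x. Hung, its lower edge is 20 mm up, it swings freely and its free end sags up to 6 mm
- gate_tip (a point): middle of the gate's free end, 66 mm along +y from its centre; in the carrier's frame x -72, y 69 mm when shut
- knuckle_lo (a point): centre of the lower face of the gate's lower knuckle, to rest on pin_lo: an upright steel ring, 17 mm outside, 9 mm hole, 12 tall, 76 mm along -y from the gate's centre, 8 mm above its lower edge. Held 30 mm above its hung height, the gate can be brought in level from the front with this knuckle between the brackets, then lowered
- knuckle_up (a point): centre of the lower face of the gate's upper knuckle, an equal ring 90 mm above the lower edge, to rest on pin_up
- gate_stand: fixed wooden stand: base 64 x 130 mm (x, y), 10 thick, origin under its centre; two pairs of cheeks at y +-42, 43 high, hold the gate's lower 33 mm in a slot 14 mm wide. The gate stands in it with the same axes, its lower edge 10 mm above the bench
- tray_a_grip (a point): grey parts tray with screws fixed on its floor (under 12 mm high), 92 x 112 mm (x, y), 44 high, walls and floor 4, 140 to 240 g; may be absent. Four round-tipped corner pins, 7 thick, reach 9 mm below; square sockets 11 wide in its top corners (as the carrier's). Point on the lifting rib (10 thick in y, 60 long in x, top 4 below the rim), 30 mm above the underside; 39 above the bench at first
- tray_b_grip (a point): green parts tray with dark wooden caps fixed on its floor (11 mm high), else as the grey one; may be absent, but one of the two is there. Either way round (half a turn) is right for all trays; grey and green in any order
- tray_c_grip (a point): yellow, empty parts tray, else as the grey one; always there, goes on top and takes the nuts
- scoop_grip (a point): middle of the fin handle of the blue scoop, 40 mm above the bench; fin in the scoop's x-z plane, 10 thick in y, 62 long in x, 14 to 56 mm up; pinch it across y, leaning any way in x-z. Scoop 130 g, trough 64 wide, floor 62 long centred 64 mm ahead (+x) of this point, walls 62 high, front sloping up at 32 degrees to the lip. Tip it forward about y: nuts slide out between about 60 and 95 degrees
- scoop_lip (a point): middle of the scoop's pouring lip, 147.5 mm ahead (+x) of the fin's middle and 37 mm above the scoop's underside
- glue_mid (a point): white glue bottle with red cone cap, 47 thick, 148 mm tall, standing loose, a bystander; point on its axis, 70 mm up. Over the back of the bench hang a blue tape roll and a lamp (x beyond 0.68, y -0.2 to 0.15 m, from about 0.4 m up), which the arm must not run into; swing round nearer the base
- nut0_c (a point): centre of a steel hex nut, 19 mm across flats, 10 mm high, 17 g, in the scoop at the start; any of the eight may be absent (five to eight are there).
- nut1_c (a point): as nut0_c.
- nut2_c (a point): as nut0_c.
- nut3_c (a point): as nut0_c.
- nut4_c (a point): as nut0_c.
- nut5_c (a point): as nut0_c.
- nut6_c (a point): as nut0_c.
- nut7_c (a point): as nut0_c.
Things that resemble listed ones, but are neither listed nor needed, are in the scene too. Leave any red look-alike of the part that bears tray_a_grip alone.

How it is judged:
By the outcome, as a careful person would: the job done as asked, in the order asked, and still so for the second after the job is handed in, with the robot touching nothing.
Of tray_a, tray_b only 1 to 2 are there at a start; the rules pass over those that are not, and their reading is None.
Of nut0, nut1, nut2, nut3, nut4, nut5, nut6, nut7 only 5 to 8 are there at a start; the rules pass over those that are not, and their reading is None.
At some moment in a run one of tray_a, tray_b, tray_c, scoop may be knocked a few centimetres aside while the robot is not near it.
It also fails if it takes over 210 s, if anything falls off the work surface, if the arm or the gripper's body presses on something with over 40 N, if the wrist force passes 120 N, or if a joint passes its speed limit or range.

## Working session

There is one attempt and no reset: what is moved stays moved. The work goes in short steps, Python scripts to look and compute and a tool call to move; the robot and the scene stay as the last step left them, time stands still between calls to the robot, and variables do not carry over. Pictures are saved under pics/ and viewed, and the job is handed in when it is done.

Besides the shell and the picture viewer there is one more tool, called as name(argument=value, ...), one argument or row to a line, values as JSON. step_arm: Moves the arm, as the interface text tells. Its arguments: {"type":"object","properties":{"increments":{"type":"array"},"squeeze":{"type":"number"}},"required":["increments"]}

```bash
mkdir -p pics; ls
cat > h.py <<'E'
import numpy as np,cv2
from station import bot
from scipy.spatial.transform import Rotation as R
def snap(name,fn=None):
    p=bot.read_camera(name)
    if fn: cv2.imwrite('pics/'+fn+'.png',p['pixels'][:,:,::-1])
    return p
def K(p):
    f=p['pixels'].shape[0]/2/np.tan(np.radians(p['vertical_fov'])/2); return f,p['cx'],p['cy']
def ray(p,uv):
    f,cx,cy=K(p); T=np.array(p['camera_from_world']); Rm=T[:3,:3]; c=-Rm.T@T[:3,3]
    d=Rm.T@np.array([(uv[0]-cx)/f,(uv[1]-cy)/f,1]); return c,d/np.linalg.norm(d)
def onz(p,uv,z):
    c,d=ray(p,uv); return c+d*(z-c[2])/d[2]
def proj(p,X):
    f,cx,cy=K(p); T=np.array(p['camera_from_world']); X=np.atleast_2d(X)
    q=X@T[:3,:3].T+T[:3,3]; return np.c_[q[:,0]/q[:,2]*f+cx,q[:,1]/q[:,2]*f+cy]
def tri(obs):
    A=np.zeros((3,3));b=np.zeros(3)
    for p,uv in obs:
        c,d=ray(p,uv); M=np.eye(3)-np.outer(d,d); A+=M;b+=M@c
    X=np.linalg.solve(A,b); return X,[np.linalg.norm((np.eye(3)-np.outer(ray(p,uv)[1],ray(p,uv)[1]))@(X-ray(p,uv)[0])) for p,uv in obs]
def st():
    s=bot.get_obs(); q=s['tool_rot']; r=R.from_quat([q[1],q[2],q[3],q[0]]); return s,np.array(s['eef_pos']),r
E
python3 - <<'E'
from h import *
s=bot.get_obs();print(s)
for n in('side','top','wrist'):
    p=snap(n,n+'0'); T=np.array(p['camera_from_world']); print(n,p['vertical_fov'],p['cx'],p['cy'],-T[:3,:3].T@T[:3,3],T[:3,:3].round(2).tolist(),p.keys())
E
```

```text
pics
{'t': 0.0, 'q': array([ 1.21093309,  0.47777366,  0.02236012,  1.55647161, -0.01150737,
        1.10930038, -0.08308596]), 'joint_vel': array([ 6.51659124e-05,  3.78830347e-04,  1.12315771e-03, -1.18555297e-03,
       -1.18069806e-04,  6.71300637e-04,  7.40004116e-04]), 'joint_torque': array([ 5.57537132e-04, -5.96438920e+01,  1.60790998e+00, -2.81190044e+01,
        1.24860794e-02,  9.21176921e-03, -4.13003050e-06]), 'eef_pos': array([ 0.16797504, -0.65314402,  0.23033533]), 'tool_rot': array([-5.02892185e-04,  7.90292525e-01, -6.12729053e-01, -7.61158969e-04]), 'contact_force': array([ 0.17345462, -0.61973205,  0.61353081]), 'torque': array([-0.04130196, -0.01437786,  0.00218236]), 'gripper_width': 1.0017010594614453}
side 48.73785161537336 246.8204027255239 197.34961960300757 [0.4971832  1.19091593 0.83183411] [[-1.0, -0.0, -0.02], [0.01, 0.55, -0.84], [0.01, -0.84, -0.55]] dict_keys(['pixels', 'vertical_fov', 'cx', 'cy', 'camera_from_world', 'shot'])
top 56.049994986205924 256.21064652846195 193.62662053204434 [0.34430509 0.06420245 1.34000116] [[0.02, -1.0, -0.01], [-0.99, -0.01, -0.16], [0.16, 0.01, -0.99]] dict_keys(['pixels', 'vertical_fov', 'cx', 'cy', 'camera_from_world', 'shot'])
wrist 61.83455472457943 254.04351636174675 195.42957148454224 [ 0.24323485 -0.63293369  0.37418242] [[0.25, -0.97, -0.0], [-0.92, -0.24, 0.31], [-0.3, -0.07, -0.95]] dict_keys(['pixels', 'vertical_fov', 'cx', 'cy', 'camera_from_world', 'shot'])
```

View pics/side0.png

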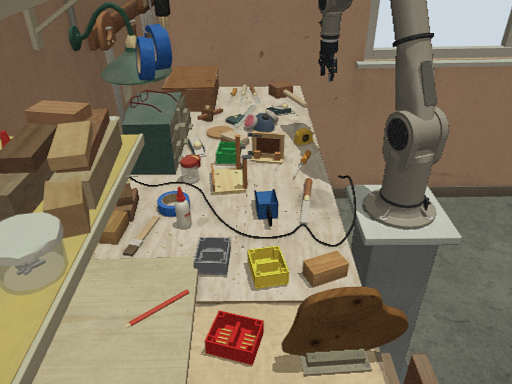

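View pics/top0.png

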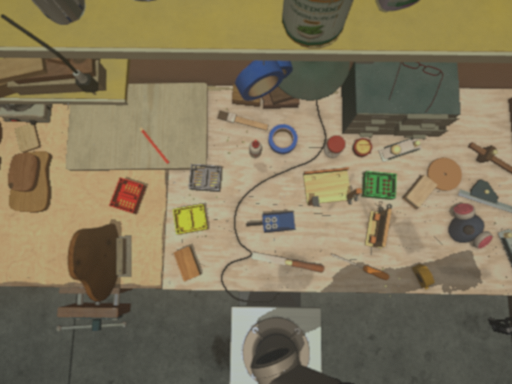

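View pics/wrist0.png

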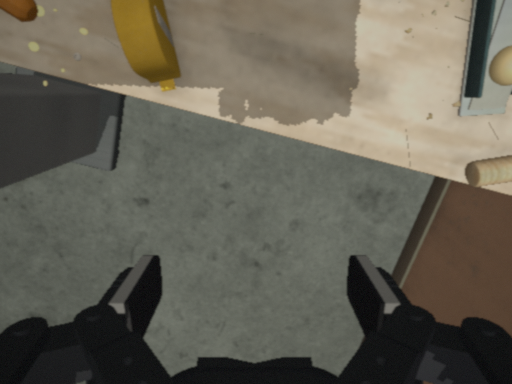

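Run:
```python
from h import *
ps={n:snap(n) for n in('side','top')}
for q in ['carrier','stop','pin_lo','pin_up','gate_mid','gate_tip','knuckle_lo','knuckle_up','gate_stand','tray_a_grip','tray_b_grip','tray_c_grip','scoop_grip','scoop_lip','glue_mid','nut0_c']:
    o={}
    for n,p in ps.items():
        r=bot.pinpoint(p,q); o[n]=r
        print(q,n,[(np.round(x['point'],1).tolist(),round(x['score'],2)) for x in r[:8]])
    if o['side'] and o['top']:
        X,e=tri([(ps[n],o[n][0]['point']) for n in o]); print('   ',X.round(4),np.round(e,4))
for n,p in ps.items(): 
    np.savez(f'p_{n}.npz',**p)
    im=p['pixels'][:,:,::-1]
cv2.imwrite('pics/s1.png',cv2.resize(ps['side']['pixels'][120:300,120:340,::-1],None,fx=3.5,fy=3.3,interpolation=2))
cv2.imwrite('pics/t1.png',cv2.resize(ps['top']['pixels'][120:280,160:420,::-1],None,fx=3,fy=3,interpolation=2))
```

```text
carrier side [([226.9, 182.1], 0.91)]
carrier top [([325.7, 187.5], 0.83)]
    [ 0.5912 -0.1845 -0.0021] [0.0016 0.0016]
stop side [([248.7, 172.8], 0.96), ([228.0, 178.5], 0.71), ([240.3, 165.3], 0.6)]
stop top [([313.1, 202.7], 0.81), ([379.0, 227.6], 0.48)]
    [ 0.5146 -0.1245  0.0735] [0.0058 0.0058]
pin_lo side [([240.7, 166.0], 0.57)]
pin_lo top [([349.3, 201.2], 0.64), ([313.3, 201.7], 0.31)]
    [ 0.5382 -0.2664  0.0211] [0.0029 0.0029]
pin_up side [([244.6, 145.8], 0.66), ([268.2, 216.6], 0.2)]
pin_up top [([354.7, 202.0], 0.67), ([348.3, 206.2], 0.61), ([381.0, 209.4], 0.25), ([311.9, 203.9], 0.22)]
    [ 0.5219 -0.2623  0.1109] [0.0021 0.0021]
gate_mid side [([240.5, 167.2], 0.71), ([270.7, 148.0], 0.7)]
gate_mid top [([380.9, 228.3], 0.84)]
    [ 0.4951 -0.4101 -0.0682] [0.0514 0.0514]
gate_tip side [([285.5, 144.2], 0.75)]
gate_tip top [([378.8, 246.8], 0.98), ([292.4, 217.9], 0.25)]
    [ 0.3653 -0.3506  0.0725] [0.0042 0.0042]
knuckle_lo side [([249.1, 153.5], 0.8), ([210.9, 254.0], 0.42)]
knuckle_lo top [([379.5, 208.0], 0.92)]
    [ 0.5099 -0.3765  0.0194] [0.0019 0
[... 717 characters left out ...]
, 0.8), ([266.1, 161.5], 0.58), ([180.0, 207.4], 0.58)]
tray_c_grip top [([192.3, 217.6], 0.67), ([356.0, 201.7], 0.57)]
    [0.4633 0.3109 0.0204] [0.0031 0.0031]
scoop_grip side [([264.9, 217.4], 0.93)]
scoop_grip top [([253.4, 225.2], 0.84), ([194.5, 216.8], 0.62), ([295.1, 219.8], 0.47)]
    [0.4494 0.085  0.0258] [0.008 0.008]
scoop_lip side [([262.4, 188.8], 0.68), ([266.9, 216.0], 0.4), ([230.2, 147.2], 0.39)]
scoop_lip top [([294.2, 219.6], 0.62)]
    [ 0.4619 -0.0609  0.0441] [0.0004 0.0004]
glue_mid side [([179.4, 207.9], 0.79), ([210.5, 252.3], 0.55)]
glue_mid top [([259.0, 145.2], 0.76)]
    [0.7329 0.0694 0.0575] [0.0006 0.0006]
nut0_c side []
nut0_c top [([269.6, 226.8], 0.43)]
```

View pics/s1.png

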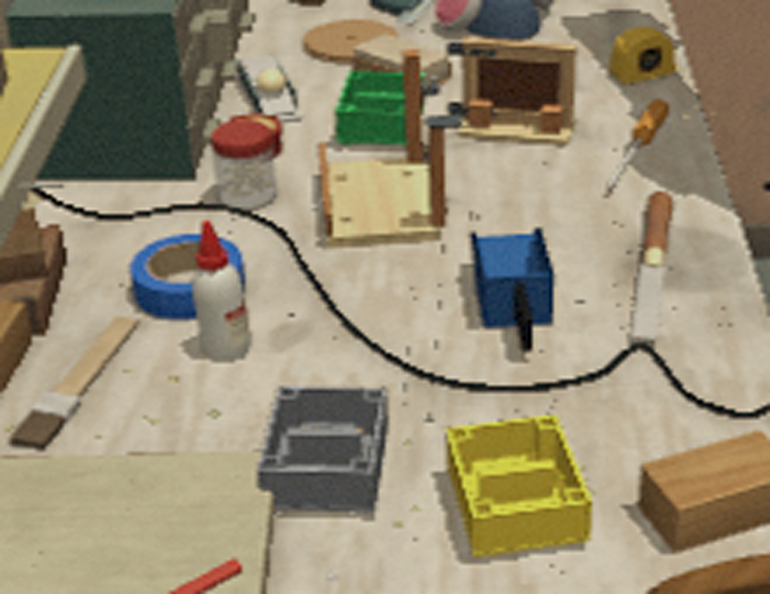

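View pics/t1.png

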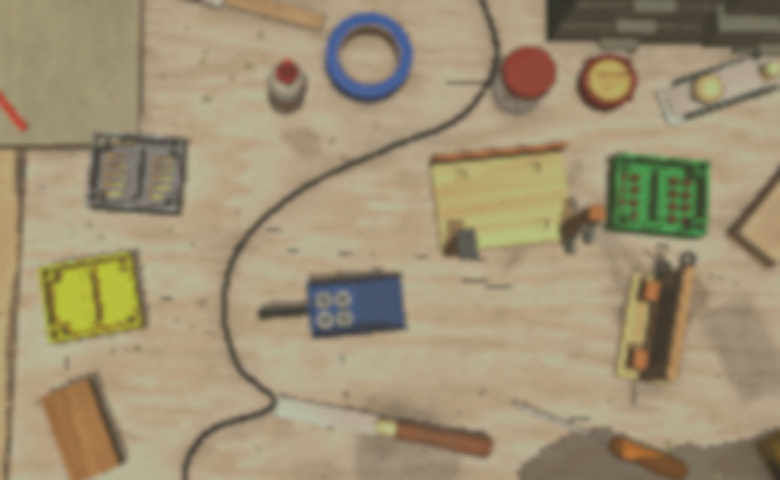

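```bash
cat >> h.py <<'E'
def plan(P,yaw,print_=True):
    """target TCP P, tool pointing down with tool-x at world heading yaw (deg); prints total shift in tool axes (after-turn frame & before-turn frame) cm and turn about tool z deg"""
    s,p,r=st(); x=r.as_matrix()[:,0]; cur=np.degrees(np.arctan2(x[1],x[0])); d=(yaw-cur+180)%360-180
    print('pos',p.round(4),'yaw',round(cur,2),'tilt z',r.as_matrix()[:,2].round(4),'F',np.round(s['contact_force'],1),'g',round(s['gripper_width'],3),'t',round(s['t'],2))
    dw=np.array(P)-p
    print(' turn z',round(-d,2),' shift now-axes cm',(r.as_matrix().T@dw*100).round(2),end=' ')
    c,sn=np.cos(np.radians(yaw)),np.sin(np.radians(yaw)); M=np.array([[c,sn,0],[sn,-c,0],[0,0,-1]]); print('after-turn axes',(M.T@dw*100).round(2))
E
python3 - <<'E'
from h import *
plan([.50,-.27,.36],-90)
d={n:dict(np.load(f'p_{n}.npz')) for n in('side','top')}
for q,n,uv,z in [('carrier','top',(325.7,187.5),0),('green','top',(376.9,187.4),.039),('green','side',(229.2,147.3),.039),('grey','top',(207.9,179.1),.039),('grey','side',(212.1,251.5),.039),('yel','top',(192.3,217.6),.039),('yel','side',(266.4,267.2),.039),('scg','top',(253.4,225.2),.04),('scg','side',(264.9,217.4),.04),('lip','top',(294.2,219.6),.037),('lip','side',(262.4,188.8),.037)]:
    print(q,n,onz(d[n],uv,z).round(4))
E
```

```text
pos [ 0.1682 -0.6537  0.2313] yaw -75.58 tilt z [ 1.e-04 -0.e+00 -1.e+00] F [-0.4  0.5 -0.2] g 0.991 t 1.85
 turn z 14.42  shift now-axes cm [-28.9  -41.7  -12.87] after-turn axes [-38.37 -33.18 -12.87]
carrier top [ 0.5892 -0.184   0.    ]
green top [ 0.585  -0.3637  0.039 ]
green side [ 0.5906 -0.3961  0.039 ]
grey top [0.6075 0.2558 0.039 ]
grey side [0.6139 0.264  0.039 ]
yel top [0.4647 0.3071 0.039 ]
yel side [0.4611 0.3316 0.039 ]
scg top [0.4403 0.0854 0.04  ]
scg side [0.458 0.103 0.04 ]
lip top [ 0.4629 -0.0616  0.037 ]
lip side [ 0.4612 -0.0721  0.037 ]
```

step_arm(
  increments=[
    [0, 0, -3, 0, 0, 7.2, 0.4],
    [0, 0, -3, 0, 0, 7.2, 0.4],
    [-3.5, -3, -0.7, 0, 0, 0, 0.4],
    [-3.5, -3, -0.7, 0, 0, 0, 0.4],
    [-3.5, -3, -0.7, 0, 0, 0, 0.4],
    [-3.5, -3, -0.7, 0, 0, 0, 0.4],
    [-3.5, -3, -0.7, 0, 0, 0, 0.4],
    [-3.5, -3, -0.7, 0, 0, 0, 0.4],
    [-3.5, -3, -0.7, 0, 0, 0, 0.4],
    [-3.5, -3, -0.7, 0, 0, 0, 0.4],
    [-3.5, -3, -0.7, 0, 0, 0, 0.4],
    [-3.5, -3, -0.7, 0, 0, 0, 0.4],
    [0, 0, 0, 0, 0, 0, 0.4],
    [0, 0, 0, 0, 0, 0, 0.4],
  ],
)

```text
t: 3.25
eef_pos: [0.4687, -0.3027, 0.3615]
tool_rot: [0.0, 0.708, -0.706, 0.0]
contact_force: [-0.0, -0.2, -0.2]
gripper_width: 0.6
```

```bash
cat >> h.py <<'E'
def pp(p,q,z,n=3):
    r=bot.pinpoint(p,q)[:n]
    for x in r: print(q,np.round(x['point'],1),round(x['score'],2),onz(p,x['point'],z).round(4))
    return r
E
python3 - <<'E'
from h import *
plan([.50,-.27,.36],-90)
p=snap('wrist','w1')
for q,z in [('carrier',0),('tray_b_grip',.039),('pin_lo',.028),('pin_up',.11),('stop',.075),('gate_mid',.065),('knuckle_up',.1),('gate_tip',.065)]: pp(p,q,z)
np.savez('pw1.npz',**p)
E
```

```text
pos [ 0.4687 -0.3027  0.3615] yaw -89.81 tilt z [ 3.e-04 -4.e-04 -1.e+00] F [-0.  -0.2 -0.2] g 0.6 t 3.25
 turn z 0.19  shift now-axes cm [-3.26 -3.14  0.15] after-turn axes [-3.27 -3.13  0.15]
carrier [175.8  59.8] 0.64 [ 0.5898 -0.1873  0.    ]
carrier [315.6 128.5] 0.25 [ 0.4919 -0.3972  0.    ]
tray_b_grip [309.5  55.8] 0.86 [ 0.592  -0.3756  0.039 ]
pin_lo [233.3 106.6] 0.9 [ 0.5255 -0.2718  0.028 ]
pin_lo [311.3  55.5] 0.33 [ 0.5935 -0.3798  0.028 ]
pin_up [223.7 112.6] 0.93 [ 0.5221 -0.2653  0.11  ]
stop [118.3 113. ] 0.89 [ 0.519  -0.1248  0.075 ]
gate_mid [298.1 175.2] 0.76 [ 0.4338 -0.3642  0.065 ]
gate_mid [224.7 109.2] 0.31 [ 0.5238 -0.2626  0.065 ]
knuckle_up [317.9 126.2] 0.95 [ 0.5055 -0.3809  0.1   ]
knuckle_up [304.3 119. ] 0.36 [ 0.5142 -0.3636  0.1   ]
gate_tip [286.8 224. ] 0.78 [ 0.359  -0.3508  0.065 ]
```

View pics/w1.png

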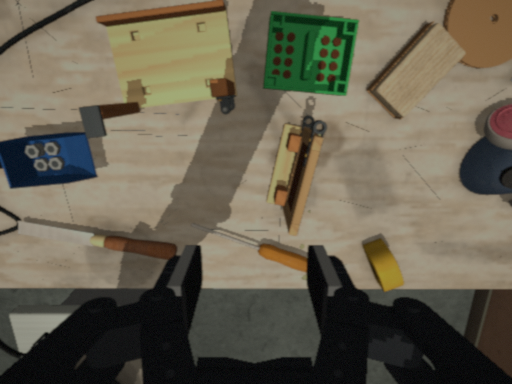

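Run:
```python
from h import *
print(st()[0]['q'].round(3))
plan([.51,-.25,.35],90)
```

```text
[ 0.598  0.194 -0.157  1.657  0.031  1.293 -1.137]
pos [ 0.4676 -0.3042  0.3612] yaw -90.04 tilt z [-1.e-04 -1.e-04 -1.e+00] F [-0.2  0.4  0.3] g 0.601 t 3.7
 turn z 179.96  shift now-axes cm [-5.42 -4.24  1.12] after-turn axes [5.42 4.24 1.12]
```

step_arm(
  increments=[
    [0, 0, 0, 0, 0, -8.57, 0.4],
    [0, 0, 0, 0, 0, -8.57, 0.4],
    [0, 0, 0, 0, 0, -8.57, 0.4],
    [0, 0, 0, 0, 0, -8.57, 0.4],
    [0, 0, 0, 0, 0, -8.57, 0.4],
    [0, 0, 0, 0, 0, -8.57, 0.4],
    [0, 0, 0, 0, 0, -8.57, 0.4],
    [0, 0, 0, 0, 0, -8.57, 0.4],
    [0, 0, 0, 0, 0, -8.57, 0.4],
    [0, 0, 0, 0, 0, -8.57, 0.4],
    [0, 0, 0, 0, 0, -8.57, 0.4],
    [0, 0, 0, 0, 0, -8.57, 0.4],
    [0, 0, 0, 0, 0, -8.57, 0.4],
    [0, 0, 0, 0, 0, -8.57, 0.4],
    [0, 0, 0, 0, 0, -8.57, 0.4],
    [0, 0, 0, 0, 0, -8.57, 0.4],
    [0, 0, 0, 0, 0, -8.57, 0.4],
    [0, 0, 0, 0, 0, -8.57, 0.4],
    [0, 0, 0, 0, 0, -8.57, 0.4],
    [0, 0, 0, 0, 0, -8.57, 0.4],
  ],
)

```text
t: 5.7
eef_pos: [0.4679, -0.3038, 0.3613]
tool_rot: [0.0, 0.756, 0.654, -0.0]
contact_force: [0.7, 0.2, -0.5]
gripper_width: 0.601
```

step_arm(
  increments=[
    [0, 0, 0, 0, 0, -8.57, 0.4],
    [2.7, 2.1, 0.6, 0, 0, 0, 0.4],
    [2.7, 2.1, 0.6, 0, 0, 0, 0.4],
    [0, 0, 0, 0, 0, 0, 0.4],
    [0, 0, 0, 0, 0, 0, 0.4],
  ],
)

```text
t: 6.2
eef_pos: [0.5102, -0.2491, 0.3491]
tool_rot: [-0.0, 0.707, 0.708, -0.0]
contact_force: [0.6, -0.5, 0.0]
gripper_width: 0.596
```

Run:
```python
from h import *
plan([.50,-.27,.36],90)
p=snap('wrist','w2')
for q,z in [('carrier',0),('tray_b_grip',.039),('pin_lo',.028),('pin_up',.11),('stop',.075),('gate_mid',.065),('knuckle_up',.1),('gate_tip',.065)]: pp(p,q,z)
np.savez('pw2.npz',**p)
```

```text
pos [ 0.5102 -0.2491  0.3491] yaw 90.09 tilt z [-4.e-04  2.e-04 -1.e+00] F [ 0.6 -0.5  0. ] g 0.596 t 6.2
 turn z 0.09  shift now-axes cm [-2.09 -1.03 -1.09] after-turn axes [-2.09 -1.02 -1.09]
carrier [294.6 199.3] 0.85 [ 0.5955 -0.1821  0.    ]
tray_b_grip [173.8 204.5] 0.59 [ 0.5909 -0.3684  0.039 ]
pin_lo [241.5 162.7] 0.73 [ 0.5293 -0.2665  0.028 ]
pin_up [234.5 175.3] 0.72 [ 0.5275 -0.2721  0.11  ]
pin_up [168.2  42. ] 0.18 [ 0.3784 -0.3416  0.11  ]
stop [350.3 158.4] 0.62 [ 0.5132 -0.1209  0.075 ]
stop [145.2 158.3] 0.49 [ 0.5135 -0.3918  0.075 ]
gate_mid [159.8  92.6] 0.82 [ 0.4309 -0.368   0.065 ]
knuckle_up [148.  156.1] 0.58 [ 0.5057 -0.3794  0.1   ]
gate_tip [168.6  39.9] 0.92 [ 0.37   -0.3519  0.065 ]
```

View pics/w2.png

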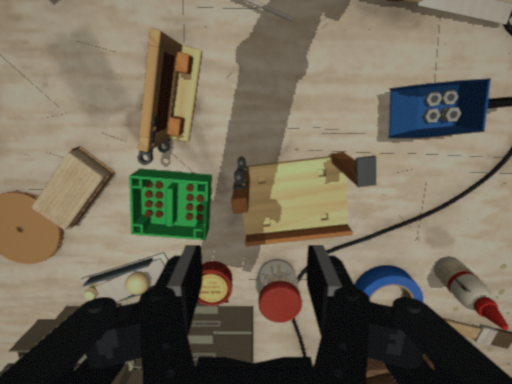

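Run:
```python
from h import *
p=dict(np.load('pw2.npz'))
cv2.imwrite('pics/c2.png',cv2.resize(p['pixels'][130:260,110:400,::-1],None,fx=2.75,fy=2.75,interpolation=cv2.INTER_CUBIC))
```

```text
(no output)
```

View pics/c2.png

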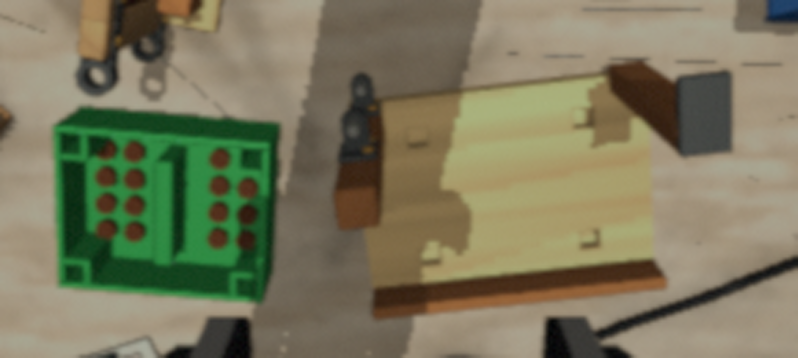

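```bash
cat >> h.py <<'E'
def rigid2(src,dst):
    src=np.array(src,float);dst=np.array(dst,float);a=src-src.mean(0);b=dst-dst.mean(0)
    th=np.arctan2((a[:,0]*b[:,1]-a[:,1]*b[:,0]).sum(),(a*b).sum()); c,s=np.cos(th),np.sin(th); Rm=np.array([[c,-s],[s,c]])
    t=dst.mean(0)-Rm@src.mean(0); return th,t,(src@Rm.T+t-dst)
E
python3 - <<'E'
from h import *
p=dict(np.load('pw2.npz'))
f=lambda u,v:(110+(u+.5)/2.75-.5,130+(v+.5)/2.75-.5)
soc=[(418,137),(583,117),(432,252),(590,238)]
src=[(-36.5,-46.5),(-36.5,46.5),(36.5,-46.5),(36.5,46.5)]
dst=[onz(p,f(*u),.014)[:2]*1000 for u in soc]
th,t,e=rigid2(src,dst);print(np.degrees(th),t,e.round(1).tolist())
cap=[onz(p,f(*u),.144)[:2]*1000 for u in [(678,80),(728,72),(731,150),(683,155)]]
print(np.round(cap,1),np.mean(cap,0))
c,s=np.cos(th),np.sin(th);Rm=np.array([[c,-s],[s,c]])
for n,q in dict(cap=(-67,72),pin=(-72,-73),post=(-48,-73)).items(): print(n,Rm@q+t)
# green tray top corners z=.053
g=[(55,125),(277,125),(262,300),(60,287)]
print(np.round([onz(p,f(*u),.053)[:2]*1000 for u in g],1),np.mean([onz(p,f(*u),.053)[:2]*1000 for u in g],0))
for q in [(84,145),(253,158),(76,270),(243,285)]: print(onz(p,f(*q),.053)*1000)
E
```

```text
6.658979066859478 [ 588.32305849 -185.75100973] [[-1.2, -0.0], [-0.3, 0.4], [1.6, -0.4], [-0.2, -0.0]]
[[ 499.9 -135.4]
 [ 496.6 -115.7]
 [ 529.  -110.7]
 [ 531.2 -130.2]] [ 514.17890223 -122.99960145]
cap [ 513.42595095 -122.0060234 ]
pin [ 525.27383005 -266.60764083]
post [ 549.11192426 -263.82460931]
[[ 542.  -423.7]
 [ 541.9 -309.7]
 [ 640.7 -321.9]
 [ 633.  -431.7]] [ 589.39795378 -371.72666368]
[ 552.66065049 -409.95426428   53.        ]
[ 559.55081079 -322.85140215   53.        ]
[ 622.94223919 -421.84230299   53.        ]
[ 631.70764625 -331.80984632   53.        ]
```

Run:
```python
from h import *
p=dict(np.load('pw2.npz'))
f=lambda u,v:(110+(u+.5)/2.75-.5,130+(v+.5)/2.75-.5)
src=[(-36.5,-46.5),(-36.5,46.5),(36.5,-46.5),(36.5,46.5)]
dst=[onz(p,f(*u),.053)[:2]*1000 for u in [(84,145),(253,158),(76,270),(243,285)]]
th,t,e=rigid2(src,dst);print(np.degrees(th),t,e.round(1).tolist())
plan([*(t/1000),.15],90+np.degrees(th))
```

```text
-6.323402300850468 [ 591.71533668 -371.61445394] [[-2.3, -3.9], [1.0, 1.5], [-0.1, -0.0], [1.4, 2.4]]
pos [ 0.5098 -0.25    0.3494] yaw 89.95 tilt z [ 1.e-04 -2.e-04 -1.e+00] F [0.3 0.3 0.3] g 0.604 t 6.65
 turn z 6.27  shift now-axes cm [-12.15   8.2   19.94] after-turn axes [-11.18   9.48  19.94]
```

step_arm(
  increments=[
    [-3.8, 3.0, 0, 0, 0, 6.2, 0.5],
    [-3.8, 3.2, 4, 0, 0, 0, 0.5],
    [-3.6, 3.2, 5, 0, 0, 0, 0.5],
    [0, 0, 5, 0, 0, 0, 0.5],
    [0, 0, 5, 0, 0, 0, 0.5],
    [0, 0, 0, 0, 0, 0, 0.5],
    [0, 0, 0, 0, 0, 0, 0.5],
  ],
)

```text
t: 7.35
eef_pos: [0.5819, -0.3482, 0.1825]
tool_rot: [-0.0, 0.744, 0.668, -0.0]
contact_force: [0.6, 0.6, 0.5]
gripper_width: 0.501
```

Run:
```python
from h import *
plan([.5915,-.3717,.026],84)
p=snap('wrist','w3')
pp(p,'tray_b_grip',.039); np.savez('pw3.npz',**p)
```

```text
pos [ 0.5819 -0.3482  0.1825] yaw 83.8 tilt z [-6.e-04  7.e-04 -1.e+00] F [0.6 0.6 0.5] g 0.501 t 7.35
 turn z -0.2  shift now-axes cm [-2.24  1.22 15.65] after-turn axes [-2.24  1.2  15.65]
tray_b_grip [229.3 197.8] 0.69 [ 0.594  -0.3721  0.039 ]
```

View pics/w3.png

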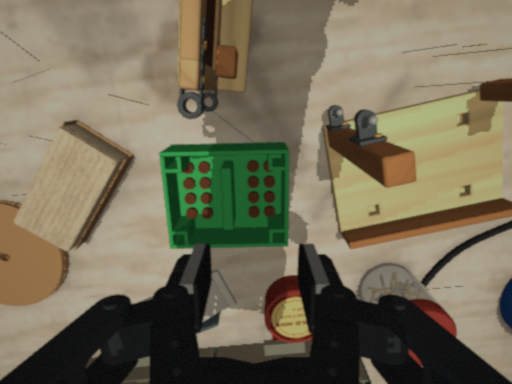

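Run:
```python
from h import *
p=dict(np.load('pw3.npz'))
for u in [(162,150),(288,146),(288,245),(169,247)]: print(onz(p,u,.053).round(4))
print('mean',np.mean([onz(p,u,.053) for u in [(162,150),(288,146),(288,245),(169,247)]],0))
print('rib',onz(p,(227.5,194),.049), onz(p,(227.5,158),.049),onz(p,(227,228),.049))
```

```text
[ 0.5405 -0.4221  0.053 ]
[ 0.5488 -0.3146  0.053 ]
[ 0.642  -0.3217  0.053 ]
[ 0.6319 -0.4336  0.053 ]
mean [ 0.5907996  -0.37298593  0.053     ]
rib [ 0.58702696 -0.37211942  0.049     ] [ 0.55423207 -0.36770875  0.049     ] [ 0.62020304 -0.37705517  0.049     ]
```

step_arm(
  increments=[
    [-1.2, 0.6, 0, 0, 0, 0, 0.5],
    [-1.15, 0.57, 0, 0, 0, 0, 0.5],
    [0, 0, 3, 0, 0, 0, 0.5],
    [0, 0, 3, 0, 0, 0, 0.5],
    [0, 0, 3, 0, 0, 0, 0.5],
    [0, 0, 2, 0, 0, 0, 0.5],
    [0, 0, 2, 0, 0, 0, 0.5],
    [0, 0, 1.5, 0, 0, 0, 0.5],
    [0, 0, 1, 0, 0, 0, 0.5],
    [0, 0, 0, 0, 0, 0, 0.5],
    [0, 0, 0, 0, 0, 0, 0.7],
    [0, 0, 0, 0, 0, 0, 1],
    [0, 0, 0, 0, 0, 0, 1],
    [0, 0, 0, 0, 0, 0, 1],
    [0, 0, 0, 0, 0, 0, 1],
  ],
  squeeze=60,
)

```text
t: 8.95
eef_pos: [0.5918, -0.3734, 0.0282]
tool_rot: [0.001, 0.744, 0.668, 0.0]
contact_force: [-1.6, -0.8, 4.9]
gripper_width: 0.101
```

step_arm(
  increments=[
    [0, 0, -1, 0, 0, 0, 1],
    [0, 0, -2, 0, 0, 0, 1],
    [0, 0, -3, 0, 0, 0, 1],
    [0, 0, -3.5, 0, 0, 0, 1],
    [0, 0, -3.5, 0, 0, 0, 1],
    [0, 0, -3.5, 0, 0, 0, 1],
    [0, 0, -2, 0, 0, 0, 1],
    [0, 0, 0, 0, 0, 0, 1],
    [0, 0, 0, 0, 0, 0, 1],
  ],
)

```text
t: 9.85
eef_pos: [0.5903, -0.3725, 0.2112]
tool_rot: [-0.001, 0.744, 0.668, -0.0]
contact_force: [-0.4, -0.3, -1.8]
gripper_width: 0.1
```

Run:
```python
from h import *
p=snap('wrist','w4'); np.savez('pw4.npz',**p)
s,P,r=st(); print(s['gripper_width'])
plan([.5883,-.1858,.2],96.66)
cv2.imwrite('pics/w4c.png',cv2.resize(p['pixels'][120:280,120:340,::-1],None,fx=3.5,fy=3.5,interpolation=cv2.INTER_CUBIC))
```

```text
0.10327111641343314
pos [ 0.5898 -0.3724  0.2101] yaw 83.81 tilt z [-0.0027  0.0012 -1.    ] F [-0.5 -0.1 -2.1] g 0.103 t 9.9
 turn z -12.85  shift now-axes cm [18.53 -2.16  1.03] after-turn axes [18.55  2.02  1.01]
```

View pics/w4.png

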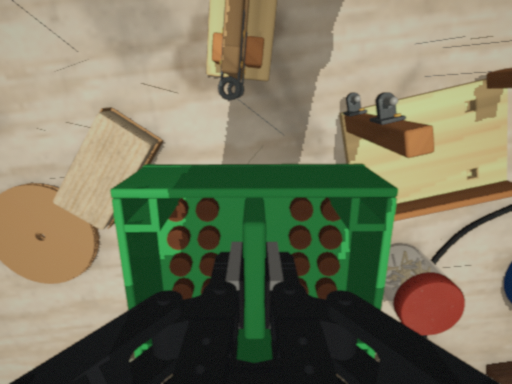

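```bash
cat > fr.py <<'E'
from h import *
def front(p,uvs,z,P,r):
    """corner pixel of the rim front-left/right -> tool frame"""
    for uv in uvs:
        X=onz(p,uv,z); print('tool-frame mm',(r.as_matrix().T@(X-P)*1000).round(1))
E
python3 - <<'E'
from fr import *
p=dict(np.load('pw4.npz')); s,P,r=st()
print(r.as_matrix().round(4))
front(p,[(113,189),(396,189)],P[2]+.025,P,r)
E
```

```text
[[ 1.079e-01  9.942e-01 -2.700e-03]
 [ 9.942e-01 -1.079e-01  1.200e-03]
 [ 9.000e-04 -2.900e-03 -1.000e+00]]
tool-frame mm [-54.5 -43.9 -24.9]
tool-frame mm [ 56.1 -43.8 -24.8]
```

View pics/w4c.png

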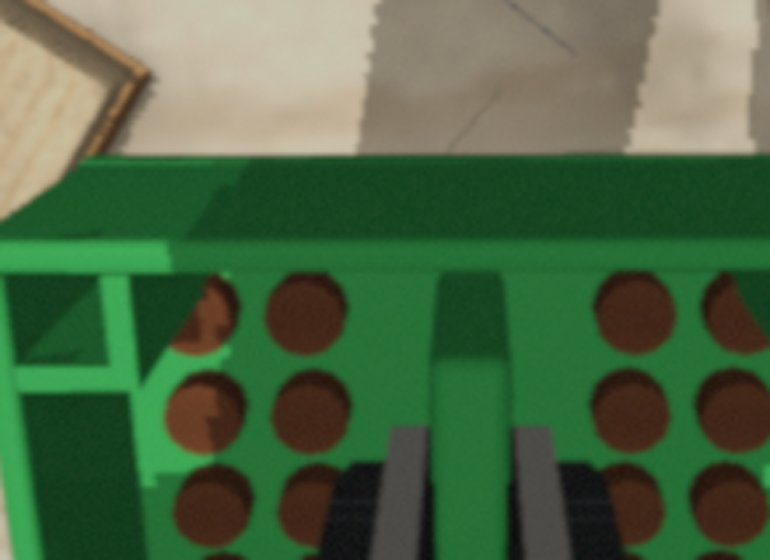

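step_arm(
  increments=[
    [0, 0, 0, 0, 0, -4.3, 1],
    [0, 0, 0, 0, 0, -4.3, 1],
    [0, 0, 0, 0, 0, -4.3, 1],
    [2.5, 0.25, 0, 0, 0, 0, 1],
    [2.5, 0.25, 0, 0, 0, 0, 1],
    [2.5, 0.25, 0, 0, 0, 0, 1],
    [2.5, 0.25, 0, 0, 0, 0, 1],
    [2.5, 0.25, 0, 0, 0, 0, 1],
    [2.5, 0.25, 0, 0, 0, 0, 1],
    [2.5, 0.25, 0, 0, 0, 0, 1],
    [1, 0.1, 0, 0, 0, 0, 1],
    [0, 0, 0, 0, 0, 0, 1],
    [0, 0, 0, 0, 0, 0, 1],
  ],
)

```text
t: 11.2
eef_pos: [0.5873, -0.1884, 0.2111]
tool_rot: [-0.0, 0.665, 0.747, -0.001]
contact_force: [0.2, 0.1, -1.0]
gripper_width: 0.105
```

Run:
```python
from fr import *
plan([.5867,-.1860,.034],96.66)
p=snap('wrist','w5'); np.savez('pw5.npz',**p)
```

```text
pos [ 0.5873 -0.1884  0.2111] yaw 96.63 tilt z [-1.4e-03 -5.0e-04 -1.0e+00] F [ 0.2  0.1 -1. ] g 0.105 t 11.2
 turn z -0.03  shift now-axes cm [ 0.25 -0.   17.71] after-turn axes [ 0.25 -0.03 17.71]
```

View pics/w5.png

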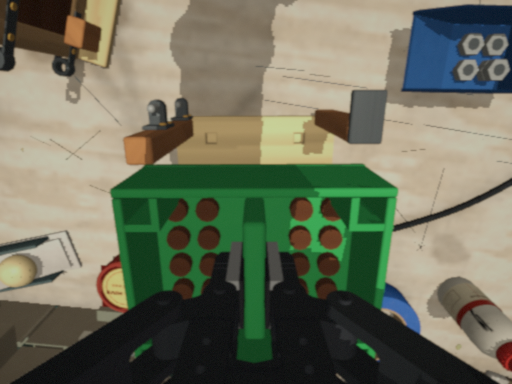

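Run:
```python
from fr import *
p=dict(np.load('pw5.npz')); s,P,r=st()
th=np.radians(6.66);Rm=np.array([[np.cos(th),-np.sin(th)],[np.sin(th),np.cos(th)]])
f=K(p)[0]
import itertools
pts=dict(sf_r=((-36.5,-46.5,14)),sf_l=((-36.5,46.5,14)),cap1=(-84,61,144),cap2=(-84,83,144),cap3=(-50,83,144),post=(-48,-73,156),pinu=(-72,-73,124))
for k,v in pts.items():
    w=np.r_[Rm@v[:2]+[588.3,-185.8],v[2]]/1000; print(k,proj(p,w).round(1))
cv2.imwrite('pics/w5c.png',cv2.resize(p['pixels'][70:200,100:400,::-1],None,fx=2.6,fy=2.6,interpolation=cv2.INTER_CUBIC))
```

```text
sf_r [[211.3 137. ]]
sf_l [[299.4 136.9]]
cap1 [[354.   87.8]]
cap2 [[389.3  87.8]]
cap3 [[382.6 142.4]]
post [[139.1 148.7]]
pinu [[151.  106.5]]
```

View pics/w5c.png

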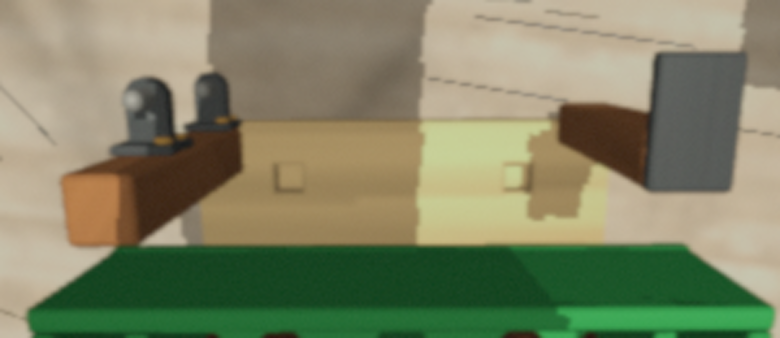

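step_arm(
  increments=[
    [0.2, 0.05, 3, 0, 0, 0, 1],
    [0, 0, 3, 0, 0, 0, 1],
    [0, 0, 3, 0, 0, 0, 1],
    [0, 0, 3, 0, 0, 0, 1],
    [0, 0, 2, 0, 0, 0, 1],
    [0, 0, 1.5, 0, 0, 0, 1],
    [0, 0, 1, 0, 0, 0, 1],
    [0, 0, 0, 0, 0, 0, 1],
    [0, 0, 0.3, 0, 0, 0, 1],
    [0, 0, 0.3, 0, 0, 0, 1],
    [0, 0, 0.2, 0, 0, 0, 1],
    [0, 0, 0, 0, 0, 0, 1],
  ],
)

```text
t: 12.45
eef_pos: [0.5883, -0.1854, 0.0392]
tool_rot: [0.001, 0.665, 0.747, 0.0]
contact_force: [0.7, -0.7, -1.9]
gripper_width: 0.099
```

Run:
```python
from fr import *
plan([.5877,-.1863,.033],96.66)
p=snap('wrist','w6'); np.savez('pw6.npz',**p)
```

```text
pos [ 0.5883 -0.1854  0.0392] yaw 96.68 tilt z [ 8.e-04 -7.e-04 -1.e+00] F [ 0.7 -0.7 -1.9] g 0.099 t 12.45
 turn z 0.02  shift now-axes cm [-0.08 -0.07  0.62] after-turn axes [-0.09 -0.07  0.62]
```

View pics/w6.png

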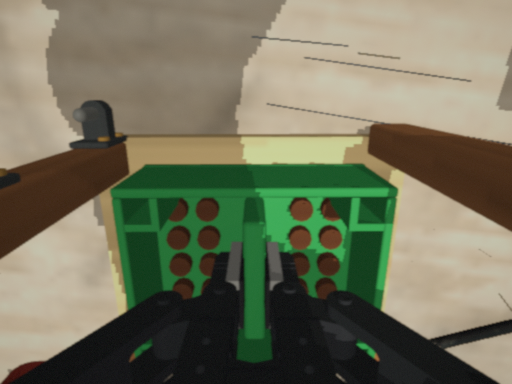

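step_arm(
  increments=[
    [-0.05, -0.03, 0.3, 0, 0, 0, 1],
    [0, 0, 0.3, 0, 0, 0, 1],
    [0, 0, 0.2, 0, 0, 0, 1],
    [0, 0, 0, 0, 0, 0, 1],
  ],
)

```text
t: 12.9
eef_pos: [0.5879, -0.1856, 0.0334]
tool_rot: [0.0, 0.665, 0.747, -0.001]
contact_force: [-9.1, -0.0, 21.9]
gripper_width: 0.096
```

step_arm(
  increments=[
    [0, 0, -0.1, 0, 0, 0, 0.5],
    [0, 0, 0, 0, 0, 0, 0.5],
    [0, 0, 0, 0, 0, 0, 0.5],
    [0, 0, -2, 0, 0, 0, 0.5],
    [0, 0, -3, 0, 0, 0, 0.5],
    [0, 0, -3, 0, 0, 0, 0.5],
    [0, 0, -3, 0, 0, 0, 0.5],
    [0, -2.5, -3, 0, 0, 0, 0.5],
    [0, -2.5, -3, 0, 0, 0, 0.5],
    [0, -2.5, -3, 0, 0, 0, 0.5],
    [0, 0, 0, 0, 0, 0, 0.5],
  ],
)

```text
t: 14.0
eef_pos: [0.5128, -0.1954, 0.2355]
tool_rot: [0.003, 0.665, 0.747, -0.0]
contact_force: [0.5, -1.1, 0.2]
gripper_width: 0.503
```

Run:
```python
from fr import *
plan([.52,.24,.30],90)
p=snap('wrist','w7'); np.savez('pw7.npz',**p)
```

```text
pos [ 0.5128 -0.1954  0.2355] yaw 96.59 tilt z [ 0.0039 -0.0035 -1.    ] F [ 0.5 -1.1  0.2] g 0.503 t 14.0
 turn z 6.59  shift now-axes cm [43.15  5.74 -6.6 ] after-turn axes [43.54  0.72 -6.45]
```

View pics/w7.png

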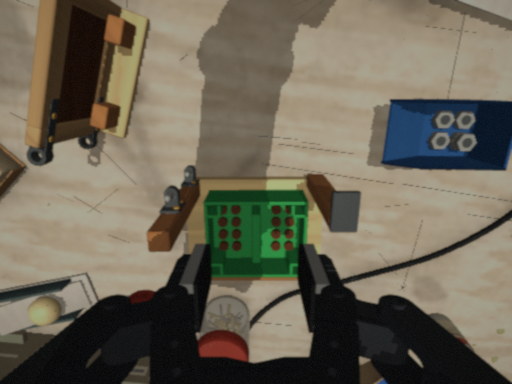

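step_arm(
  increments=[
    [0, 0, -2, 0, 0, 3.3, 0.5],
    [0, 0, -2, 0, 0, 3.3, 0.5],
    [3.1, 0, -0.2, 0, 0, 0, 0.5],
    [3.1, 0, -0.2, 0, 0, 0, 0.5],
    [3.1, 0, -0.2, 0, 0, 0, 0.5],
    [3.1, 0, -0.2, 0, 0, 0, 0.5],
    [3.1, 0, -0.2, 0, 0, 0, 0.5],
    [3.1, 0, -0.2, 0, 0, 0, 0.5],
    [3.1, 0, -0.2, 0, 0, 0, 0.5],
    [3.1, 0, -0.2, 0, 0, 0, 0.5],
    [3.1, 0, -0.2, 0, 0, 0, 0.5],
    [3.1, 0, -0.2, 0, 0, 0, 0.5],
    [3.1, 0, -0.2, 0, 0, 0, 0.5],
    [3.1, 0, -0.2, 0, 0, 0, 0.5],
    [3.1, 0, 0, 0, 0, 0, 0.5],
    [3.1, 0, 0, 0, 0, 0, 0.5],
    [0, 0, 0, 0, 0, 0, 0.5],
    [0, 0, 0, 0, 0, 0, 0.5],
  ],
)

```text
t: 15.85
eef_pos: [0.5121, 0.2408, 0.2946]
tool_rot: [-0.001, 0.706, 0.709, -0.001]
contact_force: [0.3, -1.2, -0.0]
gripper_width: 0.503
```

Run:
```python
from fr import *
plan([.52,.24,.30],90)
p=snap('wrist','w8'); np.savez('pw8.npz',**p)
for q,z in [('tray_a_grip',.039),('tray_c_grip',.039),('glue_mid',.07)]: pp(p,q,z)
```

```text
pos [0.5121 0.2408 0.2946] yaw 90.23 tilt z [-2.2e-03  1.0e-04 -1.0e+00] F [ 0.3 -1.2 -0. ] g 0.503 t 15.85
 turn z 0.23  shift now-axes cm [-0.08  0.78 -0.54] after-turn axes [-0.08  0.79 -0.54]
tray_a_grip [271.4 230.1] 0.88 [0.6095 0.2657 0.039 ]
tray_a_grip [493.5 182.8] 0.6 [0.5419 0.5515 0.039 ]
tray_a_grip [  1.6 112.8] 0.53 [ 0.4566 -0.0634  0.039 ]
tray_c_grip [316.6 114.5] 0.58 [0.457  0.3173 0.039 ]
glue_mid [138.2 313.3] 0.55 [0.7203 0.0841 0.07  ]
```

View pics/w8.png

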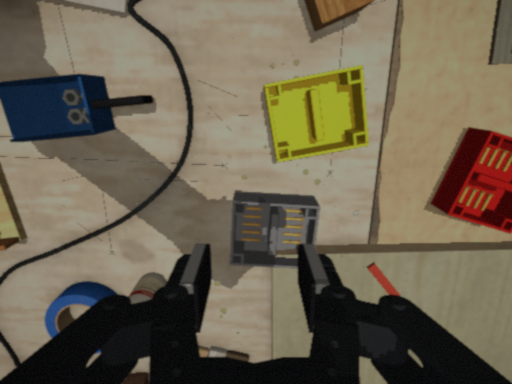

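step_arm(
  increments=[
    [0.8, 2, 2, 0, 0, 1.5, 0.5],
    [0.8, 2, 2, 0, 0, 1.5, 0.5],
    [0.8, 2, 3, 0, 0, 0, 0.5],
    [0, 2, 2, 0, 0, 0, 0.5],
    [0, 1, 2, 0, 0, 0, 0.5],
    [0, 0, 0, 0, 0, 0, 0.5],
    [0, 0, 0, 0, 0, 0, 0.5],
  ],
)

```text
t: 16.75
eef_pos: [0.6029, 0.2603, 0.186]
tool_rot: [-0.0, 0.725, 0.689, -0.0]
contact_force: [0.1, 1.0, -0.1]
gripper_width: 0.499
```

Run:
```python
from fr import *
plan([.61,.2645,.028],87)
p=snap('wrist','w9'); np.savez('pw9.npz',**p)
for q,z in [('tray_a_grip',.039)]: pp(p,q,z)
```

```text
pos [0.6029 0.2603 0.186 ] yaw 87.04 tilt z [-8.e-04 -1.e-04 -1.e+00] F [ 0.1  1.  -0.1] g 0.499 t 16.75
 turn z 0.04  shift now-axes cm [ 0.46  0.7  15.8 ] after-turn axes [ 0.46  0.69 15.8 ]
tray_a_grip [261.3 191.1] 0.69 [0.6124 0.2675 0.039 ]
tray_a_grip [315.6   0. ] 0.43 [0.4555 0.3178 0.039 ]
```

View pics/w9.png

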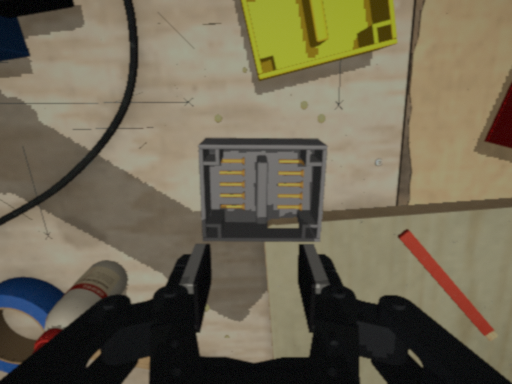

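Run:
```python
from fr import *
p=dict(np.load('pw9.npz'));s,P,r=st()
C=[onz(p,u,.053) for u in [(199,146),(326,146),(322,241),(205,241)]]
for c in C: print(c.round(4))
m=np.mean(C,0);print('mean',m,'rib',onz(p,(262.5,187),.049))
plan([m[0],m[1],.028],87)
```

```text
[0.5646 0.2154 0.053 ]
[0.5702 0.325  0.053 ]
[0.6607 0.3228 0.053 ]
[0.6549 0.2117 0.053 ]
mean [0.61258853 0.26872705 0.053     ] rib [0.60546198 0.26866116 0.049     ]
pos [0.603  0.2612 0.1875] yaw 87.1 tilt z [ 1.6e-03  9.0e-04 -1.0e+00] F [ 0.3 -0.4  0.3] g 0.5 t 16.85
 turn z 0.1  shift now-axes cm [ 0.78  0.89 15.96] after-turn axes [ 0.8   0.91 15.95]
```

step_arm(
  increments=[
    [0.78, 1.0, 0, 0, 0, 0, 0.5],
    [0, 0, 3, 0, 0, 0, 0.5],
    [0, 0, 3, 0, 0, 0, 0.5],
    [0, 0, 3, 0, 0, 0, 0.5],
    [0, 0, 2.5, 0, 0, 0, 0.5],
    [0, 0, 2, 0, 0, 0, 0.5],
    [0, 0, 1.5, 0, 0, 0, 0.5],
    [0, 0, 0.9, 0, 0, 0, 0.5],
    [0, 0, 0, 0, 0, 0, 0.5],
    [0, 0, 0, 0, 0, 0, 0.7],
    [0, 0, 0, 0, 0, 0, 1],
    [0, 0, 0, 0, 0, 0, 1],
    [0, 0, 0, 0, 0, 0, 1],
    [0, 0, 0, 0, 0, 0, 1],
  ],
)

```text
t: 18.25
eef_pos: [0.6143, 0.2687, 0.0281]
tool_rot: [0.0, 0.725, 0.689, 0.001]
contact_force: [1.7, 0.7, 6.5]
gripper_width: 0.103
```

step_arm(
  increments=[
    [0, 0, -1, 0, 0, 0, 1],
    [0, 0, -2, 0, 0, 0, 1],
    [0, 0, -3, 0, 0, 0, 1],
    [0, 0, -3, 0, 0, 0, 1],
    [0, -1, -3, 0, 0, 0, 1],
    [0, -2, -3, 0, 0, 0, 1],
    [0, -2, -3, 0, 0, 0, 1],
    [0, -2, -1, 0, 0, 0, 1],
    [0, 0, 0, 0, 0, 0, 1],
    [0, 0, 0, 0, 0, 0, 1],
  ],
)

```text
t: 19.25
eef_pos: [0.5435, 0.2715, 0.218]
tool_rot: [0.001, 0.725, 0.689, 0.0]
contact_force: [-0.5, -0.6, -2.5]
gripper_width: 0.102
```

Run:
```python
from fr import *
p=snap('wrist','w10'); np.savez('pw10.npz',**p)
s,P,r=st()
cv2.imwrite('pics/w10.png',cv2.resize(p['pixels'][130:330,90:420,::-1],None,fx=2.4,fy=2.4,interpolation=cv2.INTER_CUBIC))
front(p,[(113,189),(396,189)],P[2]+.025,P,r)
plan([.53,-.18,.24],96.66)
```

```text
tool-frame mm [-53.7 -44.8 -25. ]
tool-frame mm [ 56.5 -44.9 -25.1]
pos [0.5438 0.271  0.2172] yaw 87.07 tilt z [ 4.e-04 -7.e-04 -1.e+00] F [-0.  -0.3 -2.9] g 0.102 t 19.3
 turn z -9.59  shift now-axes cm [-45.12   0.92  -2.25] after-turn axes [-44.64  -6.61  -2.28]
```

View pics/w10.png

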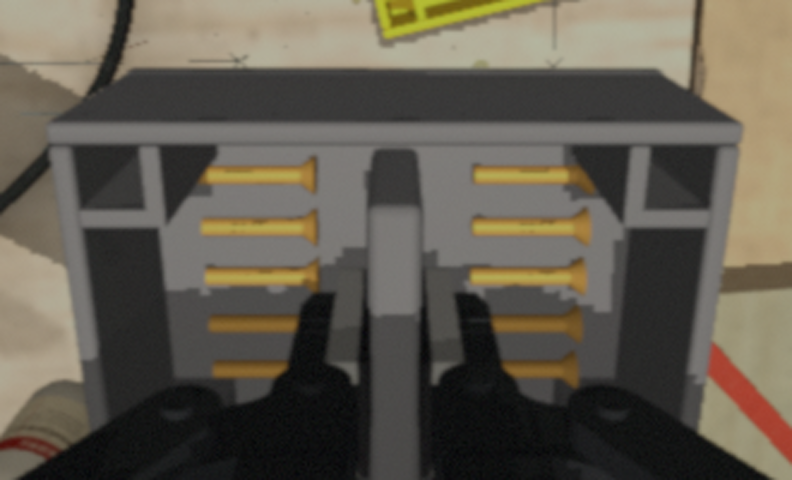

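Run:
```python
from fr import *
p=dict(np.load('pw10.npz'))
s,P,r=st()
front(p,[(110.8,181),(398.2,181)],P[2]+.025,P,r)
front(p,[(110.8,181),(398.2,181)],P[2]+.026,P,r)
p=dict(np.load('pw5.npz'))
front(p,[(110.8,181),(398.2,181)],P[2]+.025,P,r)
```

```text
tool-frame mm [-54.2 -48.  -25. ]
tool-frame mm [ 56.9 -48.1 -25.1]
tool-frame mm [-53.7 -48.3 -26. ]
tool-frame mm [ 56.4 -48.4 -26.1]
tool-frame mm [-515.3   26.8  -24.7]
tool-frame mm [-412.     9.4  -24.7]
```

step_arm(
  increments=[
    [0, 0, 0, 0, 0, -3.2, 1],
    [0, 0, 0, 0, 0, -3.2, 1],
    [0, 0, 0, 0, 0, -3.2, 1],
    [-3, 0, 0, 0, 0, 0, 1],
    [-3, 0, 0, 0, 0, 0, 1],
    [-3, 0, 0, 0, 0, 0, 1],
    [-3, 0, 0, 0, 0, 0, 1],
    [-3, 0, 0, 0, 0, 0, 1],
    [-3, 0, 0, 0, 0, 0, 1],
    [-3, 0, 0, 0, 0, 0, 1],
    [-3, 0, 0, 0, 0, 0, 1],
    [-3, 0, 0, 0, 0, 0, 1],
    [-3, 0, 0, 0, 0, 0, 1],
    [-3, 0, 0, 0, 0, 0, 1],
    [-3, 0, 0, 0, 0, 0, 1],
    [-3, 0, 0, 0, 0, 0, 1],
    [-3, 0, 0, 0, 0, 0, 1],
    [-2.5, 0, 0, 0, 0, 0, 1],
    [0, 0, 0, 0, 0, 0, 1],
  ],
)

```text
t: 21.2
eef_pos: [0.595, -0.1767, 0.2154]
tool_rot: [-0.0, 0.668, 0.745, -0.001]
contact_force: [-0.6, -0.2, -3.4]
gripper_width: 0.103
```

Run:
```python
from fr import *
plan([.5916,-.1852,.09],96.66)
p=snap('wrist','w11'); np.savez('pw11.npz',**p)
```

```text
pos [ 0.595  -0.1767  0.2154] yaw 96.24 tilt z [-0.0021 -0.0017 -1.    ] F [-0.6 -0.2 -3.4] g 0.103 t 21.2
 turn z -0.42  shift now-axes cm [-0.79 -0.4  12.54] after-turn axes [-0.8  -0.43 12.54]
```

View pics/w11.png

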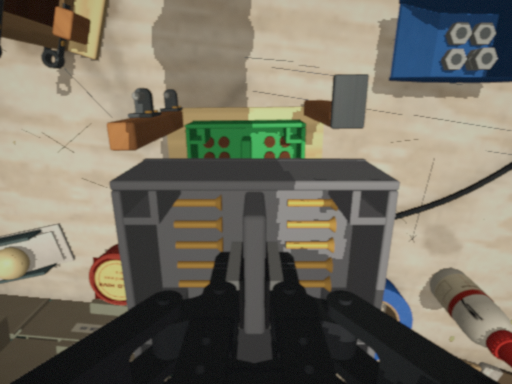

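Run:
```python
from fr import *
p=dict(np.load('pw11.npz'));s,P,r=st()
cv2.imwrite('pics/w11c.png',cv2.resize(p['pixels'][150:230,90:420,::-1],None,fx=2.4,fy=4,interpolation=cv2.INTER_CUBIC))
p=dict(np.load('pw10.npz'))
cv2.imwrite('pics/w10c.png',cv2.resize(p['pixels'][150:230,90:420,::-1],None,fx=2.4,fy=4,interpolation=cv2.INTER_CUBIC))
```

```text
(no output)
```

View pics/w11c.png

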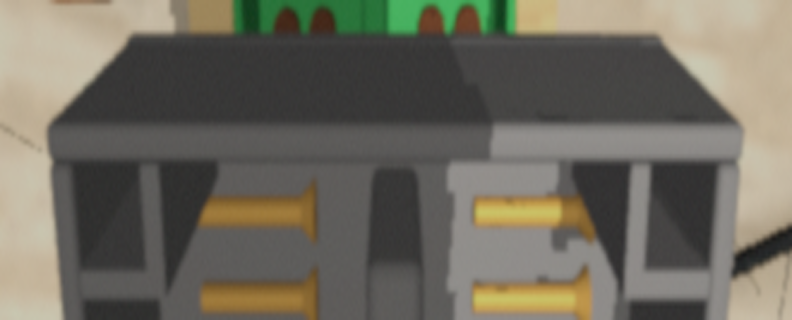

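View pics/w10c.png

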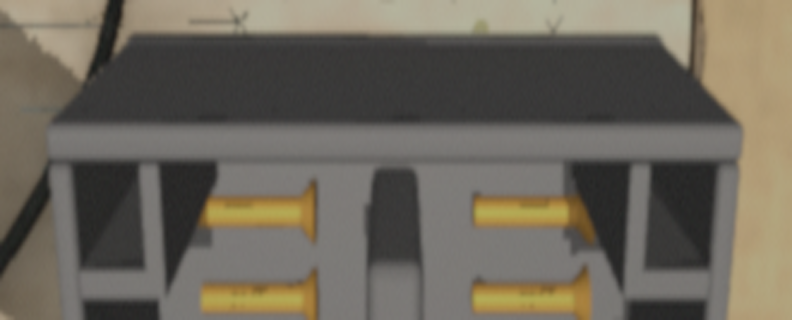

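step_arm(
  increments=[
    [-0.8, -0.43, 1, 0, 0, -0.4, 1],
    [0, 0, 2.5, 0, 0, 0, 1],
    [0, 0, 2.5, 0, 0, 0, 1],
    [0, 0, 2.5, 0, 0, 0, 1],
    [0, 0, 2, 0, 0, 0, 1],
    [0, 0, 1.3, 0, 0, 0, 1],
    [0, 0, 0, 0, 0, 0, 1],
    [0, 0, 0, 0, 0, 0, 1],
  ],
)

```text
t: 22.05
eef_pos: [0.5924, -0.1784, 0.0992]
tool_rot: [0.0, 0.662, 0.75, 0.0]
contact_force: [-0.3, -0.1, -1.4]
gripper_width: 0.103
```

Run:
```python
from fr import *
plan([.5916,-.1852,.077],96.66)
p=snap('wrist','w12'); np.savez('pw12.npz',**p)
```

```text
pos [ 0.5924 -0.1784  0.0992] yaw 97.14 tilt z [ 3.e-04  2.e-04 -1.e+00] F [-0.3 -0.1 -1.4] g 0.103 t 22.05
 turn z 0.48  shift now-axes cm [-0.67 -0.17  2.22] after-turn axes [-0.67 -0.16  2.22]
```

View pics/w12.png

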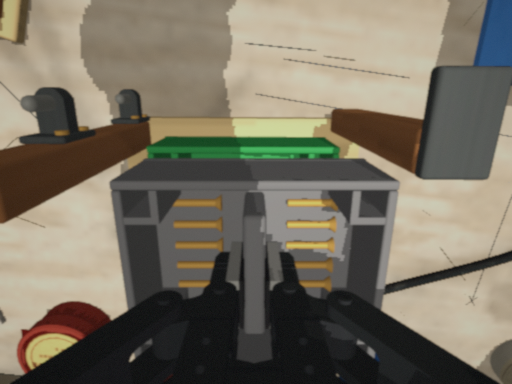

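step_arm(
  increments=[
    [-0.67, -0.15, 0.5, 0, 0, 0.45, 1],
    [0, 0, 0, 0, 0, 0, 1],
    [0, 0, 0, 0, 0, 0, 1],
  ],
)

```text
t: 22.4
eef_pos: [0.5914, -0.1863, 0.0942]
tool_rot: [0.0, 0.665, 0.747, -0.0]
contact_force: [-0.2, 0.2, -2.6]
gripper_width: 0.102
```

Run:
```python
from fr import *
plan([.5916,-.1852,.077],96.66)
```

```text
pos [ 0.5914 -0.1863  0.0942] yaw 96.59 tilt z [ 3.e-04 -5.e-04 -1.e+00] F [-0.2  0.2 -2.6] g 0.102 t 22.4
 turn z -0.07  shift now-axes cm [0.11 0.03 1.72] after-turn axes [0.11 0.03 1.72]
```

step_arm(
  increments=[
    [0.08, 0.03, 0.5, 0, 0, 0, 1],
    [0, 0, 0.4, 0, 0, 0, 1],
    [0, 0, 0.3, 0, 0, 0, 1],
    [0, 0, 0.3, 0, 0, 0, 1],
    [0, 0, 0.3, 0, 0, 0, 1],
    [0, 0, 0, 0, 0, 0, 1],
  ],
)

```text
t: 23.0
eef_pos: [0.5915, -0.1846, 0.0774]
tool_rot: [0.0, 0.665, 0.747, -0.001]
contact_force: [-7.0, 1.2, 12.0]
gripper_width: 0.101
```

step_arm(
  increments=[
    [0, 0, -0.1, 0, 0, 0, 0.5],
    [0, 0, 0, 0, 0, 0, 0.5],
    [0, 0, 0, 0, 0, 0, 0.5],
    [0, 0, -2, 0, 0, 0, 0.5],
    [0, 0, -3, 0, 0, 0, 0.5],
    [0, 0, -3, 0, 0, 0, 0.5],
    [0, -1, -3, 0, 0, 0, 0.5],
    [0, -2.5, -3, 0, 0, 0, 0.5],
    [0, -2.5, -3, 0, 0, 0, 0.5],
    [0, -2.5, -1, 0, 0, 0, 0.5],
    [0, 0, 0, 0, 0, 0, 0.5],
  ],
)

```text
t: 24.1
eef_pos: [0.5057, -0.1958, 0.2587]
tool_rot: [0.001, 0.666, 0.746, -0.001]
contact_force: [0.2, 0.3, 1.1]
gripper_width: 0.5
```

Run:
```python
from fr import *
plan([.44,.317,.20],102)
p=snap('wrist','w13'); np.savez('pw13.npz',**p)
```

```text
pos [ 0.5057 -0.1958  0.2587] yaw 96.53 tilt z [ 0.0011 -0.0031 -1.    ] F [0.2 0.3 1.1] g 0.5 t 24.1
 turn z -5.47  shift now-axes cm [51.71 -0.7   5.7 ] after-turn axes [51.52  4.24  5.87]
```

View pics/w13.png

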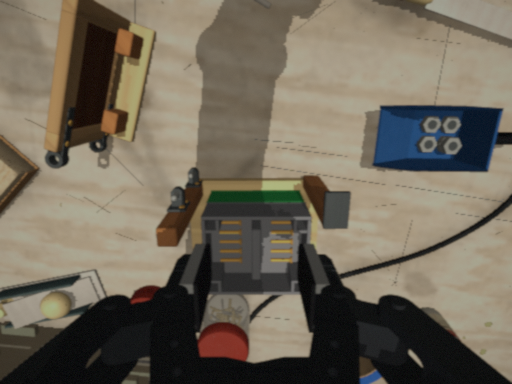

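step_arm(
  increments=[
    [0, 0, 0, 0, 0, -2.7, 0.5],
    [0, 0, 0, 0, 0, -2.7, 0.5],
    [3.2, 0.25, 0, 0, 0, 0, 0.5],
    [3.2, 0.25, 0, 0, 0, 0, 0.5],
    [3.2, 0.25, 0, 0, 0, 0, 0.5],
    [3.2, 0.25, 0, 0, 0, 0, 0.5],
    [3.2, 0.25, 0, 0, 0, 0, 0.5],
    [3.2, 0.25, 0, 0, 0, 0, 0.5],
    [3.2, 0.25, 0, 0, 0, 0, 0.5],
    [3.2, 0.25, 0, 0, 0, 0, 0.5],
    [3.2, 0.25, 0, 0, 0, 0, 0.5],
    [3.2, 0.25, 0.5, 0, 0, 0, 0.5],
    [3.2, 0.25, 1, 0, 0, 0, 0.5],
    [3.2, 0.25, 1, 0, 0, 0, 0.5],
    [3.2, 0.25, 1, 0, 0, 0, 0.5],
    [3.2, 0.25, 1, 0, 0, 0, 0.5],
    [3.2, 0.25, 1, 0, 0, 0, 0.5],
    [3, 0.25, 0, 0, 0, 0, 0.5],
    [0, 0, 0, 0, 0, 0, 0.5],
    [0, 0, 0, 0, 0, 0, 0.5],
  ],
)

```text
t: 26.15
eef_pos: [0.4394, 0.3136, 0.2011]
tool_rot: [-0.001, 0.628, 0.778, -0.0]
contact_force: [-0.2, -0.9, -0.6]
gripper_width: 0.501
```

Run:
```python
from fr import *
plan([.458,.317,.028],102)
p=snap('wrist','w14'); np.savez('pw14.npz',**p)
pp(p,'tray_c_grip',.039)
```

```text
pos [0.4394 0.3136 0.2011] yaw 102.18 tilt z [-1.6e-03  3.0e-04 -1.0e+00] F [-0.2 -0.9 -0.6] g 0.501 t 26.15
 turn z 0.18  shift now-axes cm [-0.07  1.91 17.31] after-turn axes [-0.05  1.89 17.31]
tray_c_grip [253.6 191.7] 0.79 [0.4535 0.3176 0.039 ]
```

View pics/w14.png

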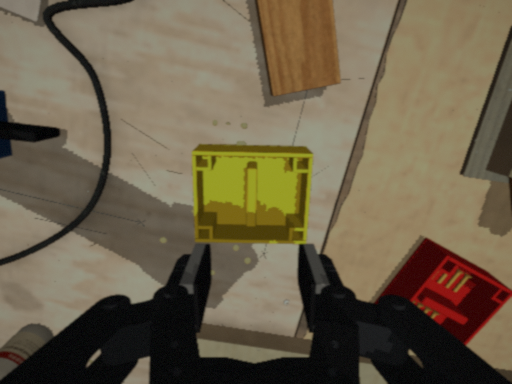

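Run:
```python
from fr import *
p=dict(np.load('pw14.npz'));s,P,r=st()
C=[onz(p,u,.053) for u in [(193,152),(312,154),(306.5,244),(195.5,242)]]
for c in C: print(c.round(4))
m=np.mean(C,0);print('mean',m,'rib',onz(p,(251,194),.049))
plan([m[0],m[1],.028],101.2)
```

```text
[0.4237 0.2543 0.053 ]
[0.4025 0.3615 0.053 ]
[0.4919 0.3803 0.053 ]
[0.5132 0.2708 0.053 ]
mean [0.45780729 0.31670404 0.053     ] rib [0.45325715 0.314931   0.049     ]
pos [0.4403 0.3117 0.2013] yaw 101.99 tilt z [-7.e-04 -8.e-04 -1.e+00] F [ 0.1 -0.1  0.7] g 0.5 t 26.25
 turn z 0.79  shift now-axes cm [ 0.14  1.83 17.33] after-turn axes [ 0.15  1.82 17.33]
```

step_arm(
  increments=[
    [0.1, 1.6, 2, 0, 0, 0.8, 0.5],
    [0, 0, 3, 0, 0, 0, 0.5],
    [0, 0, 3, 0, 0, 0, 0.5],
    [0, 0, 3, 0, 0, 0, 0.5],
    [0, 0, 2.5, 0, 0, 0, 0.5],
    [0, 0, 2, 0, 0, 0, 0.5],
    [0, 0, 1, 0, 0, 0, 0.5],
    [0, 0, 0.7, 0, 0, 0, 0.5],
    [0, 0, 0, 0, 0, 0, 0.5],
    [0, 0, 0, 0, 0, 0, 0.7],
    [0, 0, 0, 0, 0, 0, 1],
    [0, 0, 0, 0, 0, 0, 1],
    [0, 0, 0, 0, 0, 0, 1],
    [0, 0, 0, 0, 0, 0, 1],
  ],
)

```text
t: 27.65
eef_pos: [0.4559, 0.3175, 0.0309]
tool_rot: [0.0, 0.634, 0.773, 0.001]
contact_force: [-1.0, -0.7, 6.1]
gripper_width: 0.095
```

step_arm(
  increments=[
    [0, 0, -1, 0, 0, 0, 1],
    [0, 0, -2, 0, 0, 0, 1],
    [0, 0, -3, 0, 0, 0, 1],
    [0, 0, -3, 0, 0, 0, 1],
    [0, 0, -3, 0, 0, 0, 1],
    [0, 0, -3, 0, 0, 0, 1],
    [0, 0, -3, 0, 0, 0, 1],
    [0, 0, -2, 0, 0, 0, 1],
    [0, 0, 0, 0, 0, 0, 1],
    [0, 0, 0, 0, 0, 0, 1],
  ],
)

```text
t: 28.65
eef_pos: [0.4551, 0.3163, 0.2296]
tool_rot: [0.0, 0.634, 0.773, -0.0]
contact_force: [-0.8, -0.4, -1.5]
gripper_width: 0.102
```

Run:
```python
from fr import *
p=snap('wrist'); np.savez('pw15.npz',**p)
cv2.imwrite('pics/w15c.png',cv2.resize(p['pixels'][150:230,90:420,::-1],None,fx=2.4,fy=4,interpolation=cv2.INTER_CUBIC))
plan([.59,-.1854,.24],96.66)
```

```text
pos [0.4548 0.316  0.2288] yaw 101.24 tilt z [-0.0014 -0.0015 -1.    ] F [-0.4 -0.2 -1.8] g 0.098 t 28.7
 turn z 4.58  shift now-axes cm [-51.81   3.49  -1.06] after-turn axes [-51.37   7.62  -1.12]
```

View pics/w15c.png

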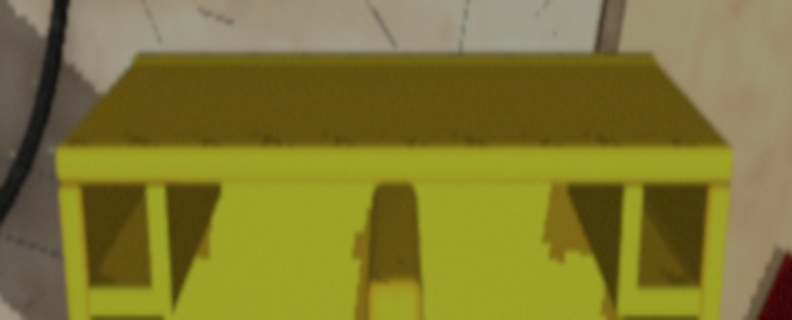

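Run:
```python
from fr import *
p=dict(np.load('pw15.npz'));s,P,r=st()
for dz in(.022,.025): front(p,[(114.2,186.5),(394.6,186.5)],P[2]+dz,P,r)
```

```text
tool-frame mm [-54.3 -44.  -21.9]
tool-frame mm [ 57.4 -44.  -22. ]
tool-frame mm [-52.9 -44.9 -24.9]
tool-frame mm [ 56.  -44.9 -25. ]
```

step_arm(
  increments=[
    [0, 0, 0, 0, 0, 2.3, 1],
    [0, 0, 0, 0, 0, 2.3, 1],
    [-3, 0.3, 0, 0, 0, 0, 1],
    [-3, 0.3, 0, 0, 0, 0, 1],
    [-3, 0.3, 0, 0, 0, 0, 1],
    [-3, 0.3, 0, 0, 0, 0, 1],
    [-3, 0.3, 0, 0, 0, 0, 1],
    [-3, 0.3, 0, 0, 0, 0, 1],
    [-3, 0.3, 0, 0, 0, 0, 1],
    [-3, 0.3, 0, 0, 0, 0, 1],
    [-3, 0.5, 0, 0, 0, 0, 1],
    [-3, 0.5, 0, 0, 0, 0, 1],
    [-3, 0.5, 0, 0, 0, 0, 1],
    [-3, 0.5, 0, 0, 0, 0, 1],
    [-3, 0.5, 0, 0, 0, 0, 1],
    [-3, 0.6, 0, 0, 0, 0, 1],
    [-3, 0.6, 0, 0, 0, 0, 1],
    [-3, 0.6, 0, 0, 0, 0, 1],
    [-2, 0.4, 0, 0, 0, 0, 1],
    [0, 0, 0, 0, 0, 0, 1],
  ],
)

```text
t: 30.7
eef_pos: [0.5833, -0.1753, 0.228]
tool_rot: [-0.001, 0.667, 0.745, -0.001]
contact_force: [-0.3, 1.6, -2.0]
gripper_width: 0.098
```

step_arm(
  increments=[
    [0, 0, 0, 0, 0, 0, 1],
    [0, 0, 0, 0, 0, 0, 1],
  ],
)

```text
t: 30.9
eef_pos: [0.5834, -0.1697, 0.2295]
tool_rot: [-0.001, 0.664, 0.748, 0.0]
contact_force: [0.8, 0.4, -1.7]
gripper_width: 0.1
```

Run:
```python
from fr import *
plan([.5879,-.1853,.14],96.66)
p=snap('wrist'); np.savez('pw16.npz',**p)
cv2.imwrite('pics/w16c.png',cv2.resize(p['pixels'][150:230,90:420,::-1],None,fx=2.4,fy=4,interpolation=cv2.INTER_CUBIC))
```

```text
pos [ 0.5834 -0.1697  0.2295] yaw 96.78 tilt z [-8.e-04  1.e-03 -1.e+00] F [ 0.8  0.4 -1.7] g 0.1 t 30.9
 turn z 0.12  shift now-axes cm [-1.61  0.27  8.95] after-turn axes [-1.6   0.27  8.95]
```

View pics/w16c.png

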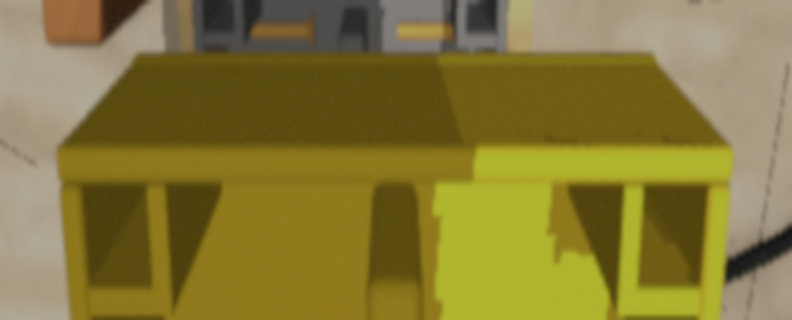

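step_arm(
  increments=[
    [-0.8, 0.14, 1, 0, 0, 0.1, 1],
    [-0.8, 0.13, 2, 0, 0, 0, 1],
    [0, 0, 2.5, 0, 0, 0, 1],
    [0, 0, 2, 0, 0, 0, 1],
    [0, 0, 1, 0, 0, 0, 1],
    [0, 0, 0.4, 0, 0, 0, 1],
    [0, 0, 0, 0, 0, 0, 1],
    [0, 0, 0, 0, 0, 0, 1],
    [0, 0, 0, 0, 0, 0, 1],
  ],
)

```text
t: 31.85
eef_pos: [0.589, -0.1872, 0.142]
tool_rot: [0.001, 0.666, 0.746, 0.0]
contact_force: [-0.0, -0.5, -1.4]
gripper_width: 0.097
```

Run:
```python
from fr import *
plan([.5879,-.1853,.124],96.66)
```

```text
pos [ 0.589  -0.1872  0.142 ] yaw 96.55 tilt z [ 1.8e-03 -6.0e-04 -1.0e+00] F [-0.  -0.5 -1.4] g 0.097 t 31.85
 turn z -0.11  shift now-axes cm [ 0.2  -0.09  1.8 ] after-turn axes [ 0.2  -0.08  1.8 ]
```

step_arm(
  increments=[
    [0.15, -0.08, 0.5, 0, 0, 0, 1],
    [0, 0, 0.4, 0, 0, 0, 1],
    [0, 0, 0.4, 0, 0, 0, 1],
    [0, 0, 0.3, 0, 0, 0, 1],
    [0, 0, 0.3, 0, 0, 0, 1],
    [0, 0, 0, 0, 0, 0, 1],
    [0, 0, 0, 0, 0, 0, 1],
  ],
)

```text
t: 32.55
eef_pos: [0.5872, -0.1858, 0.1242]
tool_rot: [0.0, 0.666, 0.746, -0.001]
contact_force: [-9.2, 1.2, 18.7]
gripper_width: 0.099
```

step_arm(
  increments=[
    [0, 0, -0.1, 0, 0, 0, 0.5],
    [0, 0, 0, 0, 0, 0, 0.5],
    [0, 0, 0, 0, 0, 0, 0.5],
    [0, 0, -2, 0, 0, 0, 0.5],
    [0, 0, -3, 0, 0, 0, 0.5],
    [0, 0, -3, 0, 0, 0, 0.5],
    [0, -2.5, -3, 0, 0, 0, 0.4],
    [0, -2.5, -3, 0, 0, 0, 0.4],
    [0, -2.5, -1, 0, 0, 0, 0.4],
    [0, 0, 0, 0, 0, 0, 0.4],
  ],
)

```text
t: 33.55
eef_pos: [0.5113, -0.1954, 0.2745]
tool_rot: [0.001, 0.666, 0.746, -0.001]
contact_force: [0.6, -0.2, 0.8]
gripper_width: 0.601
```

```bash
cat >> h.py <<'E'
def log():
    s=bot.get_obs()
    if np.abs(s['joint_vel']).max()<.02:
        open('q.log','a').write(repr([*map(float,s['q']),*map(float,s['eef_pos']),*map(float,s['tool_rot'])])+'\n')
E
python3 - <<'E'
from fr import *
log()
plan([.46,.13,.28],96.6)
p=snap('wrist','w17'); np.savez('pw17.npz',**p)
for q in ('scoop_grip','scoop_lip'): pp(p,q,.04)
E
```

```text
pos [ 0.5113 -0.1954  0.2745] yaw 96.43 tilt z [ 9.0e-04 -2.9e-03 -1.0e+00] F [ 0.6 -0.2  0.8] g 0.601 t 33.55
 turn z -0.17  shift now-axes cm [32.91 -1.45 -0.65] after-turn axes [32.92 -1.35 -0.55]
scoop_grip [503.  127.5] 0.76 [0.4384 0.087  0.04  ]
scoop_lip [372.7 126.8] 0.86 [ 0.4546 -0.063   0.04  ]
```

View pics/w17.png

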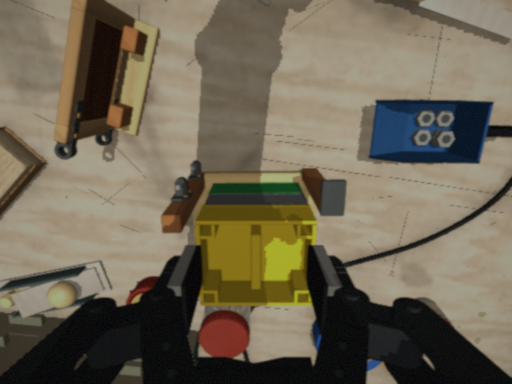

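step_arm(
  increments=[
    [3, -0.1, 0, 0, 0, 0, 0.4],
    [3, -0.1, 0, 0, 0, 0, 0.4],
    [3, -0.1, 0, 0, 0, 0, 0.4],
    [3, -0.1, 0, 0, 0, 0, 0.4],
    [3, -0.1, 0, 0, 0, 0, 0.4],
    [3, -0.1, 0, 0, 0, 0, 0.4],
    [3, -0.1, 0, 0, 0, 0, 0.4],
    [3, -0.1, 0, 0, 0, 0, 0.4],
    [3, -0.1, 0, 0, 0, 0, 0.4],
    [3, -0.1, 0, 0, 0, 0, 0.4],
    [0, 0, 0, 0, 0, 8.2, 0.4],
    [0, 0, 0, 0, 0, 8.2, 0.4],
    [0, 0, 0, 0, 0, 8.2, 0.4],
    [0, 0, 0, 0, 0, 8.2, 0.4],
    [0, 0, 0, 0, 0, 8.2, 0.4],
    [0, 0, 0, 0, 0, 8.2, 0.4],
    [0, 0, 0, 0, 0, 8.2, 0.4],
    [0, 0, 0, 0, 0, 8.2, 0.4],
    [0, 0, 0, 0, 0, 8.2, 0.4],
    [0, 0, 0, 0, 0, 8.2, 0.4],
  ],
)

```text
t: 35.7
eef_pos: [0.4688, 0.1034, 0.2721]
tool_rot: [-0.001, 0.992, 0.124, -0.001]
contact_force: [0.4, 0.0, 0.1]
gripper_width: 0.602
```

step_arm(
  increments=[
    [0, 0, 0, 0, 0, 8.2, 0.4],
    [0, 0, 0, 0, 0, 0, 0.4],
    [0, 0, 0, 0, 0, 0, 0.4],
  ],
)

```text
t: 36.0
eef_pos: [0.4687, 0.1032, 0.2724]
tool_rot: [-0.0, 0.998, 0.058, -0.001]
contact_force: [0.1, 0.4, -0.1]
gripper_width: 0.606
```

Run:
```python
from fr import *
log()
plan([.44,.087,.024],6.2)
p=snap('wrist','w18'); np.savez('pw18.npz',**p)
for q in ('scoop_grip','scoop_lip'): pp(p,q,.04)
pp(p,'nut0_c',.02,8)
```

```text
pos [0.4687 0.1032 0.2724] yaw 6.62 tilt z [-1.1e-03  5.0e-04 -1.0e+00] F [ 0.1  0.4 -0.1] g 0.606 t 36.0
 turn z 0.42  shift now-axes cm [-3.01  1.29 24.84] after-turn axes [-3.03  1.3  24.84]
scoop_grip [230.3 172.6] 0.67 [0.44   0.0872 0.04  ]
scoop_lip [232.8 279.7] 0.71 [ 0.4571 -0.0601  0.04  ]
scoop_lip [242.5 209.4] 0.18 [0.4596 0.0419 0.04  ]
nut0_c [222.9 203.1] 0.56 [0.4332 0.0402 0.02  ]
nut0_c [272.2 340.1] 0.28 [ 0.5266 -0.1709  0.02  ]
```

View pics/w18.png

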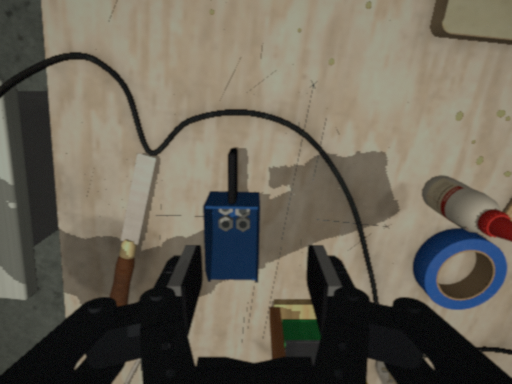

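Run:
```python
from fr import *
p=dict(np.load('pw18.npz'));s,P,r=st()
print(onz(p,(233.3,149.5),.056),onz(p,(232.5,185),.056))
for u in [(204.5,193),(259.5,192),(256,281),(208,281)]: print(onz(p,u,.062).round(4),onz(p,u,.037).round(4))
cv2.imwrite('pics/w18c.png',cv2.resize(p['pixels'][130:300,180:290,::-1],None,fx=3.5,fy=3.5,interpolation=cv2.INTER_CUBIC))
```

```text
[0.4416891  0.11828959 0.056     ] [0.44474298 0.07670678 0.056     ]
[0.4137 0.0651 0.062 ] [0.4105 0.0568 0.037 ]
[0.4768 0.0737 0.062 ] [0.4781 0.066  0.037 ]
[ 0.4866 -0.0443  0.062 ] [ 0.4886 -0.0603  0.037 ]
[ 0.4261 -0.0514  0.062 ] [ 0.4238 -0.0679  0.037 ]
```

View pics/w18c.png

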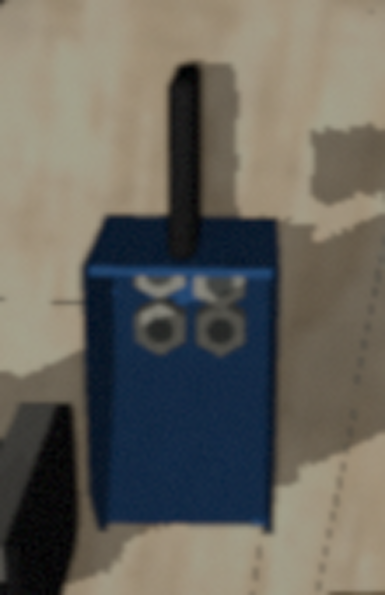

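step_arm(
  increments=[
    [0, 0, 0, 0, 0, 1.9, 0.4],
    [0, 0, 0, -7, 0, 0, 0.4],
    [0, 0, 0, -7, 0, 0, 0.4],
    [0, 0, 0, -7, 0, 0, 0.4],
    [0, 0, 0, -7, 0, 0, 0.4],
    [0, 0, 0, -7, 0, 0, 0.4],
    [0, 0, 0, 0, 0, 0, 0.4],
    [0, 0, 0, 0, 0, 0, 0.4],
  ],
)

```text
t: 37.0
eef_pos: [0.4686, 0.1031, 0.2724]
tool_rot: [0.3, 0.953, 0.038, 0.011]
contact_force: [1.1, -0.8, -0.4]
gripper_width: 0.597
```

```bash
cat >> h.py <<'E'
def rel(P,label=''):
    s,p,r=st(); print(label,'shift tool axes cm',(r.as_matrix().T@(np.array(P)-p)*100).round(2))
def show():
    s,p,r=st(); print('pos',p.round(4),'R',r.as_matrix().round(3).tolist(),'q',s['q'].round(2),'F',np.round(s['contact_force'],1),'M',np.round(s['torque'],2),'g',round(s['gripper_width'],3),'t',round(s['t'],2))
E
python3 - <<'E'
from fr import *
log();show()
s,P,r=st(); z=r.as_matrix()[:,2]
T=np.array([.444,.0855,.04])+.019*z
rel(T-.09*z,'hover');rel(T,'grasp')
E
```

```text
pos [0.4686 0.1031 0.2724] R [[0.997, 0.066, 0.044], [0.079, -0.818, -0.57], [-0.002, 0.572, -0.82]] q [-0.11  0.35 -0.7   1.86  0.66  1.51 -0.97] F [ 1.1 -0.8 -0.4] M [0.55 0.04 0.02] g 0.597 t 37.0
hover shift tool axes cm [ -2.55 -12.01  12.86]
grasp shift tool axes cm [ -2.55 -12.01  21.86]
```

step_arm(
  increments=[
    [-0.5, -2.4, 2.5, 0, 0, 0, 0.4],
    [-0.5, -2.4, 2.6, 0, 0, 0, 0.4],
    [-0.5, -2.4, 2.6, 0, 0, 0, 0.4],
    [-0.5, -2.4, 2.6, 0, 0, 0, 0.4],
    [-0.55, -2.4, 2.6, 0, 0, 0, 0.4],
    [0, 0, 0, 0, 0, 0, 0.4],
    [0, 0, 0, 0, 0, 0, 0.4],
  ],
)

```text
t: 37.7
eef_pos: [0.442, 0.1238, 0.0994]
tool_rot: [0.3, 0.953, 0.036, 0.011]
contact_force: [0.4, 0.1, 0.6]
gripper_width: 0.599
```

Run:
```python
from fr import *
log();show()
s,P,r=st(); z=r.as_matrix()[:,2]
T=np.array([.444,.0855,.04])+.019*z
rel(T,'grasp')
p=snap('wrist','w19'); np.savez('pw19.npz',**p)
```

```text
pos [0.442  0.1238 0.0994] R [[0.997, 0.062, 0.043], [0.076, -0.817, -0.572], [-0.0, 0.573, -0.819]] q [-0.23  0.6  -0.66  2.01  0.79  1.29 -1.29] F [0.4 0.1 0.6] M [0.65 0.01 0.04] g 0.599 t 37.7
grasp shift tool axes cm [-0.09 -0.26  8.97]
```

View pics/w19.png

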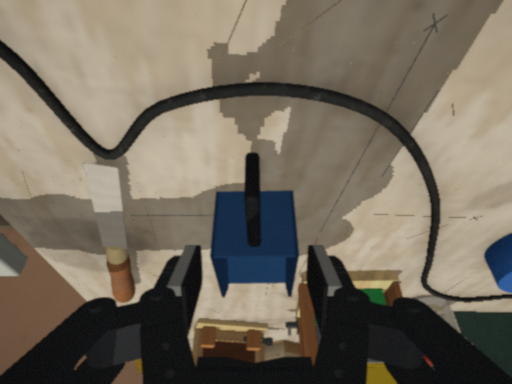

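step_arm(
  increments=[
    [-0.05, -0.2, 2, 0, 0, 0, 0.4],
    [0, 0, 2, 0, 0, 0, 0.4],
    [0, 0, 2, 0, 0, 0, 0.4],
    [0, 0, 1.5, 0, 0, 0, 0.4],
    [0, 0, 1, 0, 0, 0, 0.4],
    [0, 0, 0.4, 0, 0, 0, 0.4],
    [0, 0, 0, 0, 0, 0, 0.7],
    [0, 0, 0, 0, 0, 0, 1],
    [0, 0, 0, 0, 0, 0, 1],
    [0, 0, 0, 0, 0, 0, 1],
    [0, 0, 0, 0, 0, 0, 1],
  ],
  squeeze=90,
)

```text
t: 38.85
eef_pos: [0.445, 0.0763, 0.0249]
tool_rot: [0.3, 0.953, 0.037, 0.012]
contact_force: [-1.2, 1.9, 5.8]
gripper_width: 0.103
```

Run:
```python
from fr import *
log();show()
p=snap('wrist','w20'); np.savez('pw20.npz',**p)
```

```text
pos [0.445  0.0763 0.0249] R [[0.997, 0.063, 0.046], [0.078, -0.817, -0.571], [0.001, 0.573, -0.819]] q [-0.2   0.7  -0.59  2.09  0.93  1.16 -1.38] F [-1.2  1.9  5.8] M [ 0.26  0.15 -0.1 ] g 0.103 t 38.85
```

View pics/w20.png

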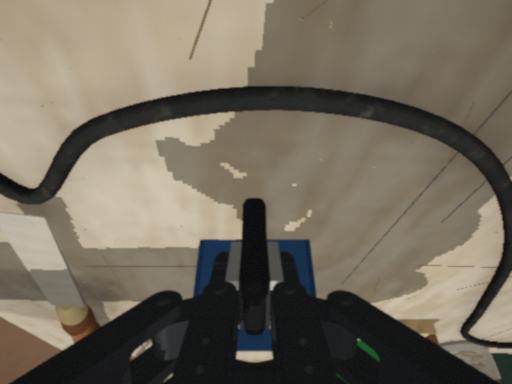

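step_arm(
  increments=[
    [0, 0.3, -0.4, 0, 0, 0, 1],
    [0, 0.6, -0.8, 0, 0, 0, 1],
    [0, 1.15, -1.64, 0, 0, 0, 1],
    [0, 1.15, -1.64, 0, 0, 0, 1],
    [0, 1.15, -1.64, 0, 0, 0, 1],
    [0, 1.15, -1.64, 0, 0, 0, 1],
    [0, 1.15, -1.64, 0, 0, 0, 1],
    [0, 1.15, -1.64, 0, 0, 0, 1],
    [0, 1.15, -1.64, 0, 0, 0, 1],
    [0, 1.15, -1.64, 0, 0, 0, 1],
    [0, 1.15, -1.64, 0, 0, 0, 1],
    [0, 1.15, -1.64, 0, 0, 0, 1],
    [0, 0.6, -0.8, 0, 0, 0, 1],
    [0, 0, 0, 0, 0, 0, 1],
  ],
)

```text
t: 40.3
eef_pos: [0.445, 0.0747, 0.2508]
tool_rot: [0.3, 0.953, 0.036, 0.013]
contact_force: [0.2, -0.6, -2.2]
gripper_width: 0.108
```

```bash
cat > kin.py <<'E'
from h import *
from scipy.optimize import least_squares
import ast
S0=[1.21093309,0.47777366,0.02236012,1.55647161,-0.01150737,1.10930038,-0.08308596,0.16797504,-0.65314402,0.23033533,-5.02892185e-04,7.90292525e-01,-6.12729053e-01,-7.61158969e-04]
D=np.array([S0]+[ast.literal_eval(l) for l in open('q.log')])
def fk(q,prm):
    h,L1,L2,L3,b0,t0,a,x0=prm[:8]; sg=SG
    T=np.eye(4)
    def rz(t):
        M=np.eye(4);c,s=np.cos(t),np.sin(t);M[:2,:2]=[[c,-s],[s,c]];return M
    def ry(t):
        M=np.eye(4);c,s=np.cos(t),np.sin(t);M[0,0]=c;M[0,2]=s;M[2,0]=-s;M[2,2]=c;return M
    def tr(x,z):
        M=np.eye(4);M[0,3]=x;M[2,3]=z;return M
    return rz(sg[0]*q[0]+b0)@tr(x0,h)@ry(q[1])@rz(sg[1]*q[2])@tr(a,L1)@ry(q[3])@tr(-a,0)@rz(sg[2]*q[4])@tr(0,L2)@ry(q[5])@rz(sg[3]*q[6]+t0)@tr(0,L3)
def res(prm):
    o=[]
    for d in D:
        T=fk(d[:7],prm); w=d[10:14]; Rr=R.from_quat([w[1],w[2],w[3],w[0]]).as_matrix()
        o+=list((T[:3,3]-d[7:10]))+list(.2*(T[:3,:3]-Rr).ravel())
    return np.array(o)
if __name__=='__main__':
    import itertools
    best=None
    for SG in itertools.product([1,-1],repeat=4):
      for b in (0,):
       for t0 in (0,np.pi/2,np.pi,-np.pi/2):
        f=least_squares(res,[.3,.55,.47,.35,b,t0,0,0])
        if best is None or f.cost<best[0]: best=(f.cost,SG,f.x)
    print(len(D),best, np.abs(res_best:=None) if False else '')
    SG=best[1]; print(np.abs(res(best[2])).max())
    np.savez('kin.npz',sg=best[1],x=best[2])
E
python3 - <<'E'
from fr import *
log();show()
E
python3 kin.py
```

```text
pos [0.445  0.0747 0.2508] R [[0.997, 0.062, 0.046], [0.077, -0.817, -0.571], [0.002, 0.573, -0.82]] q [-0.08  0.32 -0.71  1.96  0.66  1.43 -0.99] F [ 0.2 -0.6 -2.2] M [1.   0.05 0.01] g 0.108 t 40.3
3 (np.float64(0.00018261760120900615), (-1, -1, -1, -1), array([ 2.36716834e-01,  5.97545676e-01,  4.71938944e-01,  3.25358999e-01,
       -9.34602731e-02, -3.22943686e+00, -1.55071199e-02,  1.33380922e-03])) 
0.010703718429304716
```

```bash
sed -i 's/max()<.02/max()<.3/' h.py
python3 - <<'E'
from fr import *
print(st()[0]['joint_vel'].round(3))
log()
f=open('q.log','a')
for q,p,t in [([-0.11,0.35,-0.7,1.86,0.66,1.51,-0.97],[.4686,.1031,.2724],[.3,.953,.038,.011]),([-0.23,.6,-.66,2.01,.79,1.29,-1.29],[.442,.1238,.0994],[.3,.953,.036,.011]),([-.2,.7,-.59,2.09,.93,1.16,-1.38],[.445,.0763,.0249],[.3,.953,.037,.012]),([0.598,0.194,-0.157,1.657,0.031,1.293,-1.137],[0.4676,-0.3042,0.3612],[0,.708,-.706,0])]:
    f.write(repr(q+p+t)+'\n')
E
cat q.log | cut -c1-80;python3 kin.py
```

```text
[-0.008  0.033  0.01   0.028  0.007 -0.023 -0.019]
[0.31577019021762154, 0.17995157670669207, -0.7339108159973445, 1.91740402916997
[-0.2007589382191355, 0.6983123469302919, -0.5900611318105686, 2.086220072688341
[-0.0754957760128125, 0.3194861368111678, -0.7052416258873064, 1.964187184606175
[-0.11, 0.35, -0.7, 1.86, 0.66, 1.51, -0.97, 0.4686, 0.1031, 0.2724, 0.3, 0.953,
[-0.23, 0.6, -0.66, 2.01, 0.79, 1.29, -1.29, 0.442, 0.1238, 0.0994, 0.3, 0.953, 
[-0.2, 0.7, -0.59, 2.09, 0.93, 1.16, -1.38, 0.445, 0.0763, 0.0249, 0.3, 0.953, 0
[0.598, 0.194, -0.157, 1.657, 0.031, 1.293, -1.137, 0.4676, -0.3042, 0.3612, 0, 
8 (np.float64(0.0008541745260980682), (-1, -1, -1, -1), array([ 0.24298613,  0.59326304,  0.47456962,  0.32754899, -0.08856403,
       -3.22115681, -0.0175432 ,  0.00967165])) 
0.011061900710906663
```

```bash
cat > ik.py <<'E'
import kin; from kin import *
k=np.load('kin.npz'); kin.SG=tuple(k['sg']); PR=k['x']
LO=np.array([-2.96,-.34,-1.41,.24,-1.37,.17,-2.96]);HI=np.array([2.96,2.1,1.46,2.44,4.51,1.92,2.96])
def ik(P,Rm,q0):
    def f(q):
        T=fk(q,PR); return np.r_[(T[:3,3]-P)*10,(T[:3,:3]-Rm).ravel()*2,.01*(q-q0)]
    s=least_squares(f,np.clip(q0,LO+.02,HI-.02),bounds=(LO,HI)); T=fk(s.x,PR)
    return s.x,np.linalg.norm(T[:3,3]-P),np.abs(T[:3,:3]-Rm).max()
def scoop_pose(lip,yaw,al,lean=35):
    """TCP pos and R for scoop facing yaw(deg), tipped al, lip at lip"""
    y=np.radians(yaw);a=np.radians(al);l=np.radians(lean);up=np.array([0,0,1.]);d=np.array([np.cos(y),np.sin(y),0])
    X=d*np.cos(a)-up*np.sin(a);Z=up*np.cos(a)+d*np.sin(a);Y=np.cross(Z,X)
    grip=lip-.1475*X+.003*Z
    tz=X*np.sin(l)-Z*np.cos(l);tx=Y;ty=np.cross(tz,tx)
    return grip+.019*tz,np.c_[tx,ty,tz]
E
python3 - <<'E'
from ik import *
q=st()[0]['q']
C=np.array([.5895,-.1856]);th=np.radians(6.66)
for yaw in (-85,-65,-75,-95,-110,-130):
    d=np.array([np.cos(np.radians(yaw)),np.sin(np.radians(yaw))])
    qq=q.copy()
    for al in (0,30,60,80,95):
        lip=np.r_[C-.02*d,.165]; P,Rm=scoop_pose(lip,yaw,al)
        qq,e,er=ik(P,Rm,qq); print(yaw,al,P.round(3),qq.round(2),round(e,3),round(er,3))
E
```

```text
-85 0 [ 0.576 -0.03   0.152] [ 0.05  0.54 -0.57  1.9   0.94  1.22 -0.94] 0.0 0.0
-85 30 [ 0.577 -0.042  0.222] [ 0.56  0.43 -0.86  1.8   0.46  1.11 -0.38] 0.0 0.0
-85 60 [ 0.581 -0.087  0.277] [ 0.97  0.61 -1.12  1.64  0.11  1.26 -0.01] 0.0 0.0
-85 80 [ 0.585 -0.13   0.297] [ 1.09  0.81 -1.18  1.52 -0.04  1.4   0.1 ] 0.0 0.0
-85 95 [ 0.588 -0.165  0.302] [ 1.14  0.97 -1.2   1.44 -0.14  1.51  0.15] 0.0 0.0
-65 0 [ 0.523 -0.044  0.152] [ 0.14  0.4  -0.65  2.15  1.1   1.   -0.81] 0.0 0.0
-65 30 [ 0.528 -0.055  0.222] [ 0.77  0.4  -1.07  1.91  0.5   1.06 -0.07] 0.0 0.0
-65 60 [ 0.548 -0.096  0.277] [ 0.98  0.67 -1.2   1.61  0.21  1.42  0.22] 0.0 0.0
-65 80 [ 0.566 -0.135  0.297] [ 0.99  0.88 -1.19  1.41  0.07  1.66  0.27] 0.0 0.0
-65 95 [ 0.581 -0.167  0.302] [ 0.98  1.03 -1.18  1.27 -0.03  1.82  0.26] 0.0 0.0
-75 0 [ 0.549 -0.034  0.152] [ 0.08  0.47 -0.61  2.03  1.01  1.12 -0.88] 0.0 0.0
-75 30 [ 0.552 -0.046  0.222] [ 0.65  0.41 -0.95  1.86  0.48  1.08 -0.23] 0.0 0.0
-75 60 [ 0.564 -0.09   0.277] [ 0.98  0.64 -1.15  1.63  0.16  1.34  0.11] 0.0 0.0
-75 80 [ 0.575 -0.131  0.297] [ 1.04 
[... 663 characters left out ...]
0.69  1.64  0.43  1.18 -0.74] 0.0 0.0
-110 60 [ 0.623 -0.092  0.277] [ 0.96  0.54 -1.02  1.68  0.03  1.06 -0.33] 0.0 0.0
-110 80 [ 0.609 -0.133  0.297] [ 1.22  0.71 -1.2   1.69 -0.14  1.06 -0.11] 0.0 0.0
-110 95 [ 0.597 -0.166  0.302] [ 1.34  0.89 -1.27  1.68 -0.24  1.09  0.01] 0.0 0.0
-130 0 [ 0.69  -0.066  0.152] [ 0.04  0.82 -0.42  1.32  0.64  1.62 -1.19] 0.0 0.0
-130 30 [ 0.682 -0.075  0.222] [ 0.36  0.57 -0.59  1.51  0.39  1.24 -1.  ] 0.0 0.0
-130 60 [ 0.653 -0.11   0.277] [ 0.91  0.47 -0.92  1.71 -0.01  0.91 -0.59] 0.0 0.0
-130 80 [ 0.626 -0.143  0.297] [ 1.31  0.63 -1.23  1.82 -0.2   0.77 -0.32] 0.0 0.0
-130 95 [ 0.603 -0.17   0.302] [ 1.48  0.85 -1.38  1.88 -0.26  0.7  -0.15] 0.0 0.0
```

step_arm(
  increments=[
    [1, 0.8, 0.55, 0, 0, 0, 1],
    [1.7, 1.3, 0.9, 0, 0, 0, 1],
    [1.9, 1.45, 1.0, 0, 0, 0, 1],
    [1.9, 1.45, 1.0, 0, 0, 0, 1],
    [1.9, 1.45, 1.0, 0, 0, 0, 1],
    [1.9, 1.45, 1.0, 0, 0, 0, 1],
    [1.2, 0.9, 0.65, 0, 0, 0, 1],
    [0.8, 0.6, 0.45, 0, 0, 0, 1],
    [0, 0, 0, 0, 0, 0, 1],
    [0, 0, 0, 0, 0, 0, 1],
  ],
)

```text
t: 41.3
eef_pos: [0.5756, -0.0294, 0.2494]
tool_rot: [0.3, 0.953, 0.038, 0.011]
contact_force: [-0.6, -0.2, -1.5]
gripper_width: 0.103
```

Run:
```python
from ik import *
log();show()
P,Rm=scoop_pose(np.array([.588,-.1657,.19]),-85.4,0); rel(P)
p=snap('top','t20');p=snap('side','s20');p=snap('wrist','w21')
s,P,r=st();M=r.as_matrix(); print('lip est',P+M@[0,.1191,.0681])
```

```text
pos [ 0.5756 -0.0294  0.2494] R [[0.997, 0.065, 0.044], [0.078, -0.817, -0.571], [-0.001, 0.573, -0.819]] q [ 0.08  0.43 -0.59  1.79  0.8   1.38 -0.75] F [-0.6 -0.2 -1.5] M [ 0.98  0.09 -0.  ] g 0.103 t 41.3
 shift tool axes cm [ 0.15 -4.1   5.92]
lip est [ 0.58661212 -0.16515053  0.26247046]
```

View pics/t20.png

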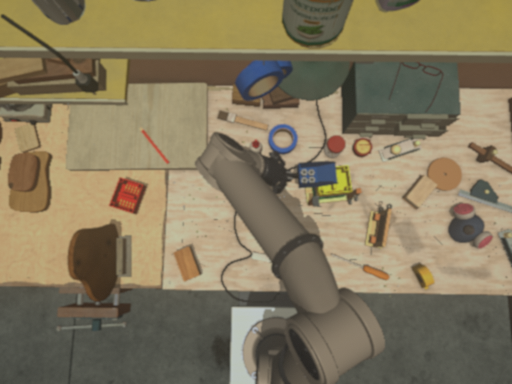

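View pics/s20.png

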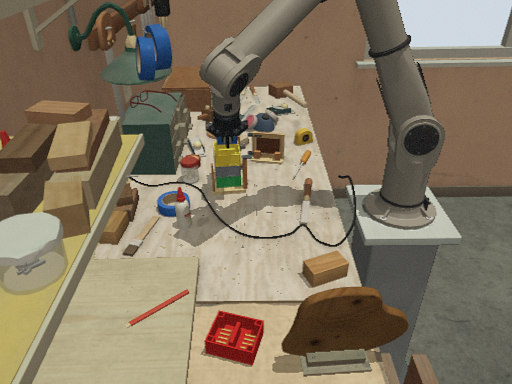

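Run:
```python
from ik import *
p=snap('top'); np.savez('pt21.npz',**p)
pp(p,'scoop_lip',.2625); pp(p,'scoop_grip',.2655);pp(p,'tray_c_grip',.132)
cv2.imwrite('pics/t21c.png',cv2.resize(p['pixels'][140:230,250:400,::-1],None,fx=5,fy=5,interpolation=cv2.INTER_CUBIC))
c=np.array([.588,-.1657,.262]); print(proj(p,c))
```

```text
scoop_lip [336.1 168.5] 0.95 [ 0.6007 -0.1681  0.2625]
scoop_lip [378.3 227.2] 0.68 [ 0.4234 -0.2897  0.2625]
scoop_lip [313.9 169.2] 0.63 [ 0.5976 -0.1003  0.2625]
scoop_grip [290.9 175. ] 0.79 [ 0.5779 -0.0298  0.2655]
tray_c_grip [335.3 178.1] 0.91 [ 0.5981 -0.1928  0.132 ]
tray_c_grip [256.6 145.4] 0.42 [0.7102 0.0774 0.132 ]
[[335.37435202 172.58164123]]
```

View pics/t21c.png

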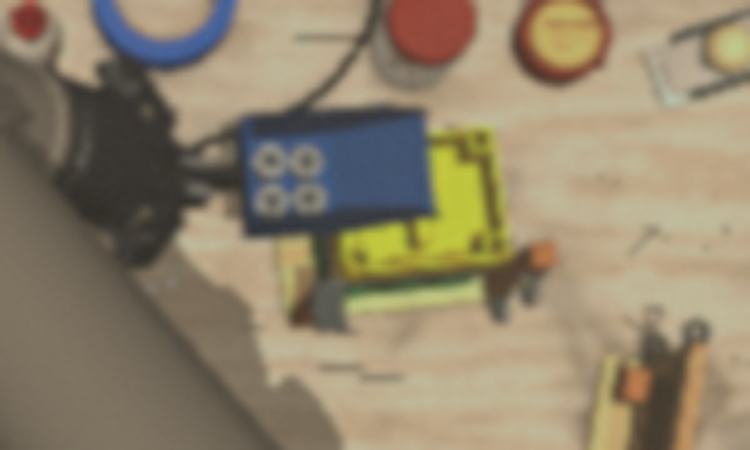

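step_arm(
  increments=[
    [0.1, -1.1, 1.6, 0, 0, 0, 1],
    [0.05, -1.1, 1.6, 0, 0, 0, 1],
    [0, -1.1, 1.5, 0, 0, 0, 1],
    [0, 0.64, -1.01, 5, 0, 0, 1],
    [0, 0.64, -1.01, 5, 0, 0, 1],
    [0, 0.64, -1.01, 5, 0, 0, 1],
    [0, 0.64, -1.01, 5, 0, 0, 1],
    [0, 0.64, -1.01, 5, 0, 0, 1],
    [0, 0.64, -1.01, 5, 0, 0, 1],
    [0, 0.64, -1.01, 5, 0, 0, 1],
    [0, 0.64, -1.01, 5, 0, 0, 1],
    [0, 0, 0, 0, 0, 0, 1],
    [0, 0, 0, 0, 0, 0, 1],
  ],
)

```text
t: 42.95
eef_pos: [0.5788, -0.0545, 0.2813]
tool_rot: [-0.043, 0.998, 0.038, -0.003]
contact_force: [-0.1, 0.3, -1.8]
gripper_width: 0.104
```

Run:
```python
from ik import *
log();show()
P,Rm=scoop_pose(np.array([.588,-.1657,.172]),-85.4,40); rel(P)
s,P,r=st();M=r.as_matrix(); print('lip est',P+M@[0,.1191,.0681], 'tilt',np.degrees(np.arctan2(M[1,2],-M[2,2])))
p=snap('side'); cv2.imwrite('pics/s22.png',cv2.resize(p['pixels'][90:210,160:310,::-1],None,fx=5,fy=5,interpolation=cv2.INTER_CUBIC))
```

```text
pos [ 0.5788 -0.0545  0.2813] R [[0.997, 0.075, -0.009], [0.076, -0.993, 0.086], [-0.003, -0.086, -0.996]] q [ 0.61  0.38 -0.75  1.67  0.19  1.19 -0.1 ] F [-0.1  0.3 -1.8] M [ 0.01  0.07 -0.09] g 0.104 t 42.95
 shift tool axes cm [0.03 0.15 3.11]
lip est [ 0.58715953 -0.16703527  0.20316867] tilt 4.911324163879121
```

View pics/s22.png

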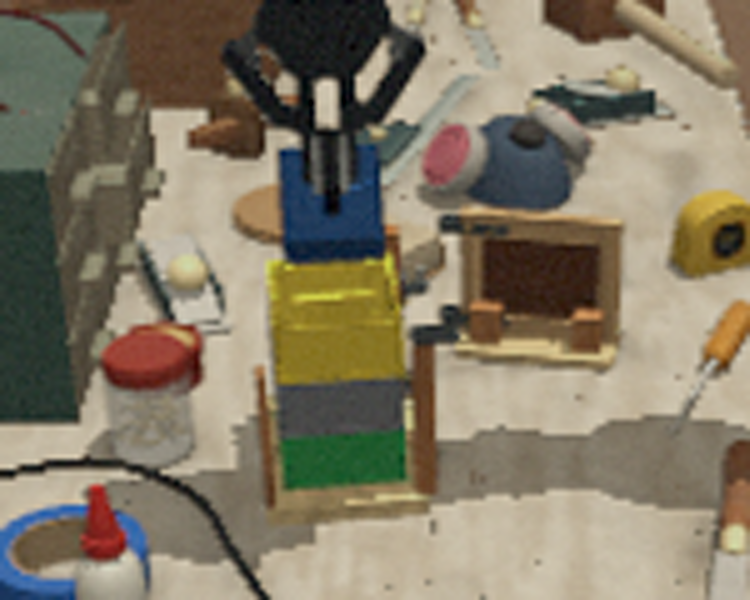

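step_arm(
  increments=[
    [0, 0.1, 1.1, 0, 0, 0, 1],
    [0, 0, 1.1, 0, 0, 0, 1],
    [0, 0, 0.8, 0, 0, 0, 1],
    [0, 0.32, -0.5, 2.5, 0, 0, 1],
    [0, 0.32, -0.5, 2.5, 0, 0, 1],
    [0, 0.32, -0.5, 2.5, 0, 0, 1],
    [0, 0.32, -0.5, 2.5, 0, 0, 1],
    [0, 0.32, -0.5, 2.5, 0, 0, 1],
    [0, 0.32, -0.5, 2.5, 0, 0, 1],
    [0, 0.32, -0.5, 2.5, 0, 0, 1],
    [0, 0.32, -0.5, 2.5, 0, 0, 1],
    [0, 0.32, -0.5, 2.5, 0, 0, 1],
    [0, 0.32, -0.5, 2.5, 0, 0, 1],
    [0, 0.26, -0.4, 2, 0, 0, 1],
    [0, 0.26, -0.4, 2, 0, 0, 1],
    [0, 0.26, -0.4, 2, 0, 0, 1],
    [0, 0, 0, 0, 0, 0, 1],
    [0, 0, 0, 0, 0, 0, 1],
  ],
)

```text
t: 44.8
eef_pos: [0.584, -0.1094, 0.2979]
tool_rot: [-0.309, 0.95, 0.037, -0.012]
contact_force: [-0.5, 0.6, -1.1]
gripper_width: 0.106
```

Run:
```python
from ik import *
log();show()
s,P,r=st();M=r.as_matrix(); print('lip est',P+M@[0,.1191,.0681], 'tilt',35+np.degrees(np.arctan2(M[1,2],-M[2,2])))
p=snap('top'); cv2.imwrite('pics/t23.png',cv2.resize(p['pixels'][120:240,250:400,::-1],None,fx=5,fy=5,interpolation=cv2.INTER_CUBIC))
```

```text
pos [ 0.584  -0.1094  0.2979] R [[0.997, 0.063, -0.046], [0.077, -0.806, 0.586], [-0.0, -0.588, -0.809]] q [ 0.93  0.6  -0.85  1.52 -0.18  1.35  0.28] F [-0.5  0.6 -1.1] M [-0.68 -0.05 -0.03] g 0.106 t 44.8
lip est [ 0.58831684 -0.16546571  0.17275546] tilt 70.94474104690232
```

View pics/t23.png

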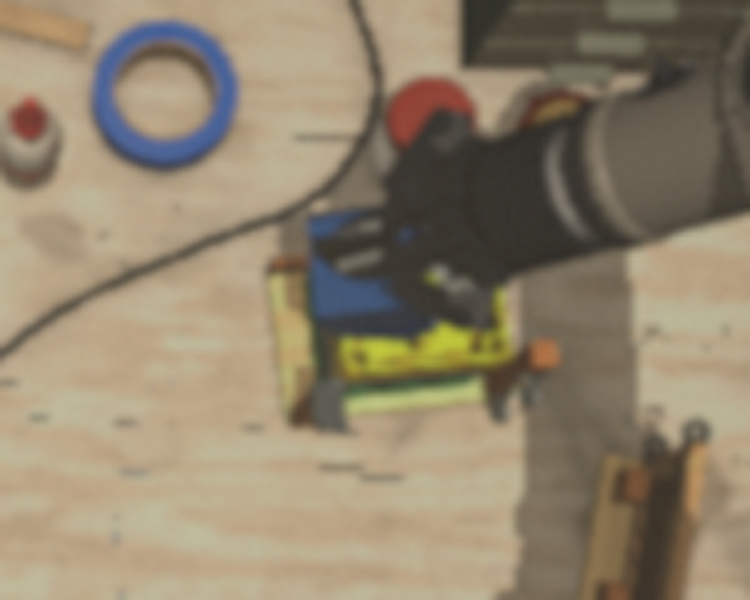

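step_arm(
  increments=[
    [0, 0.32, -0.5, 2.5, 0, 0, 1],
    [0, 0.32, -0.5, 2.5, 0, 0, 1],
    [0, 0.32, -0.5, 2.5, 0, 0, 1],
    [0, 0.32, -0.5, 2.5, 0, 0, 1],
    [0, 0, 0, 0, 0, 0, 1],
    [0, 0.32, -0.5, 2.5, 0, 0, 1],
    [0, 0.32, -0.5, 2.5, 0, 0, 1],
    [0, 0.32, -0.5, 2.5, 0, 0, 1],
    [0, 0.32, -0.5, 2.5, 0, 0, 1],
    [0, 0.26, -0.4, 2, 0, 0, 1],
    [0, 0, 0, 0, 0, 0, 1],
    [0, 0, 0, 0, 0, 0, 1],
    [0, 0, 0, 0, 0, 0, 1],
  ],
)

```text
t: 46.15
eef_pos: [0.588, -0.1593, 0.309]
tool_rot: [-0.484, 0.874, 0.035, -0.019]
contact_force: [-0.2, 0.7, -1.6]
gripper_width: 0.103
```

Run:
```python
from ik import *
log();show()
s,P,r=st();M=r.as_matrix(); print('lip est',P+M@[0,.1191,.0681], 'tilt',35+np.degrees(np.arctan2(M[1,2],-M[2,2])))
p=snap('side'); cv2.imwrite('pics/s24.png',cv2.resize(p['pixels'][80:210,160:310,::-1],None,fx=5,fy=4.6,interpolation=cv2.INTER_CUBIC))
p=snap('top'); cv2.imwrite('pics/t24.png',cv2.resize(p['pixels'][120:240,250:400,::-1],None,fx=5,fy=5,interpolation=cv2.INTER_CUBIC))
```

```text
pos [ 0.588  -0.1593  0.309 ] R [[0.997, 0.043, -0.066], [0.079, -0.528, 0.845], [0.001, -0.848, -0.53]] q [ 1.04  0.83 -0.88  1.37 -0.34  1.55  0.38] F [-0.2  0.7 -1.6] M [-1.12 -0.08 -0.  ] g 0.103 t 46.15
lip est [ 0.58852033 -0.16461478  0.17191791] tilt 92.91304530111657
```

View pics/s24.png

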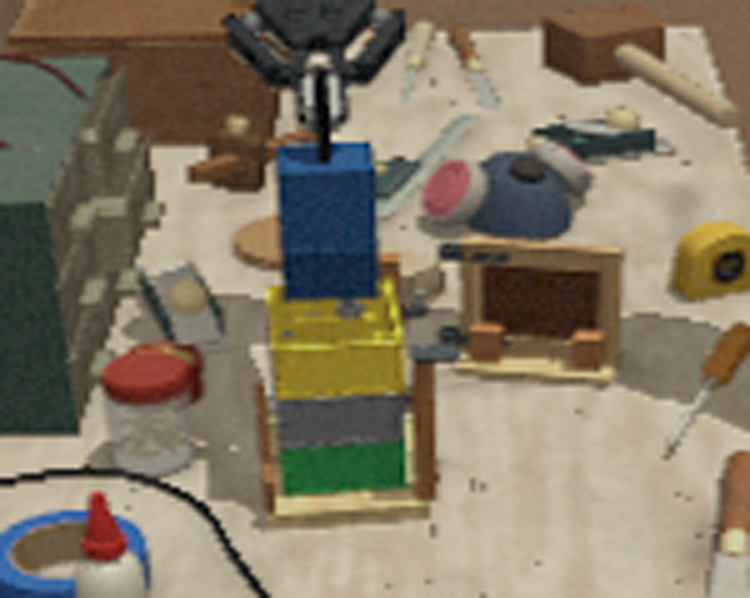

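View pics/t24.png

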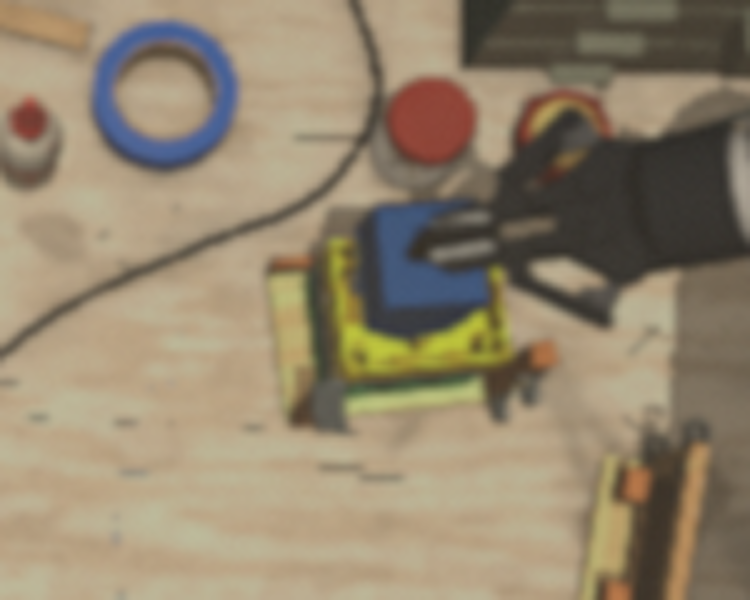

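step_arm(
  increments=[
    [0, 0.3, -0.5, 2.5, 0, 0, 1],
    [0, 0.3, -0.5, 2.5, 0, 0, 1],
    [0, 0, 0, 0, 0, 0, 1],
    [0, 0, 0, 0, 0, 0, 1],
    [0, -1.6, -1.0, 0, 0, 0, 1],
    [0, -1.6, -1.0, 0, 0, 0, 1],
    [0, 0, 0, -7, 0, 0, 1],
    [0, 0, 0, -7, 0, 0, 1],
    [0, 0, 0, -7, 0, 0, 1],
    [0, 0, 0, -7, 0, 0, 1],
    [0, 0, 0, -7, 0, 0, 1],
    [0, 0, 0, -7, 0, 0, 1],
    [0, 0, 0, -7, 0, 0, 1],
    [0, 0, 0, 0, 0, 0, 1],
  ],
)

```text
t: 47.65
eef_pos: [0.5901, -0.1683, 0.3514]
tool_rot: [-0.12, 0.992, 0.043, -0.002]
contact_force: [0.8, 1.3, -0.4]
gripper_width: 0.11
```

Run:
```python
from ik import *
log();show()
s,P,r=st();M=r.as_matrix(); print('lip est',P+M@[0,.1191,.0681], 'tilt',35+np.degrees(np.arctan2(M[1,2],-M[2,2])))
p=snap('top'); cv2.imwrite('pics/t25.png',cv2.resize(p['pixels'][120:240,250:400,::-1],None,fx=5,fy=5,interpolation=cv2.INTER_CUBIC))
```

```text
pos [ 0.5901 -0.1683  0.3514] R [[0.996, 0.085, -0.014], [0.086, -0.967, 0.239], [0.007, -0.239, -0.971]] q [ 0.84  0.45 -0.78  1.45  0.07  1.4   0.18] F [ 0.8  1.3 -0.4] M [-0.17 -0.03  0.01] g 0.11 t 47.65
lip est [ 0.59931633 -0.2672641   0.25680149] tilt 48.81691208618295
```

View pics/t25.png

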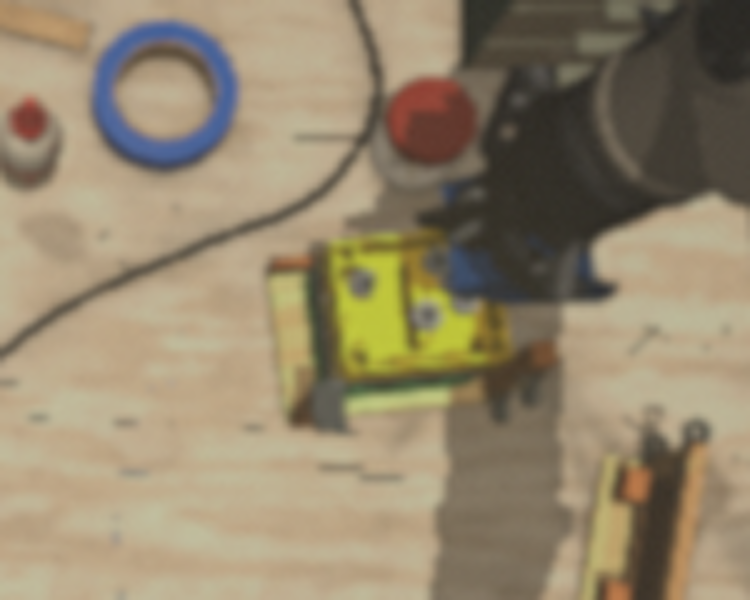

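step_arm(
  increments=[
    [0, 0, 0, -7, 0, 0, 1],
    [0, 0, 0, -7, 0, 0, 1],
    [0, 0, 0, -7, 0, 0, 1],
    [0, 0, 0, -7, 0, 0, 1],
    [0, 0, 0, -7, 0, 0, 1],
    [0, 0, 0, -7, 0, 0, 1],
    [0, 0, 0, -6.5, 0, 0, 1],
    [0, 0, 0, 0, 0, 0, 1],
    [0, 0, 0, 0, 0, 0, 1],
  ],
)

```text
t: 48.6
eef_pos: [0.5888, -0.1756, 0.3451]
tool_rot: [0.294, 0.955, 0.036, 0.01]
contact_force: [0.0, -0.8, -0.6]
gripper_width: 0.107
```

Run:
```python
from ik import *
log();show()
s,P,r=st();M=r.as_matrix(); G=np.array([[0.997, 0.063, 0.046], [0.078, -0.817, -0.571], [0.001, 0.573, -0.819]])
print('turn tool rotvec deg',np.degrees(R.from_matrix(M.T@G).as_rotvec()).round(2))
rel([.445,.0763,.25]);rel([.445,.0763,.0255])
p=snap('top'); cv2.imwrite('pics/t26.png',cv2.resize(p['pixels'][120:240,250:400,::-1],None,fx=5,fy=5,interpolation=cv2.INTER_CUBIC))
```

```text
pos [ 0.5888 -0.1756  0.3451] R [[0.997, 0.064, 0.041], [0.075, -0.824, -0.561], [-0.002, 0.563, -0.827]] q [ 0.39  0.33 -0.64  1.7   0.8   1.38 -0.41] F [ 0.  -0.8 -0.6] M [ 0.73 -0.05 -0.03] g 0.107 t 48.6
turn tool rotvec deg [-0.71  0.25 -0.01]
 shift tool axes cm [-12.42 -27.03  -6.87]
 shift tool axes cm [-12.37 -39.67  11.69]
```

View pics/t26.png

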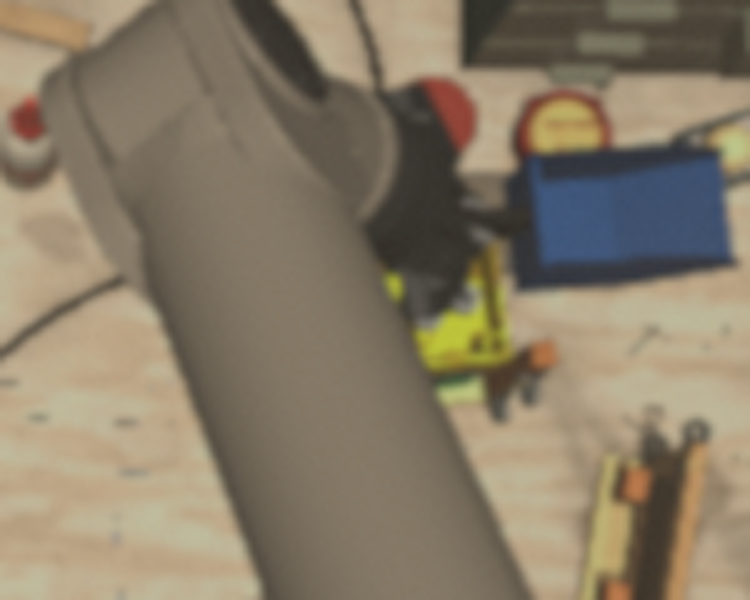

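step_arm(
  increments=[
    [-2, -1, 0, -0.7, 0.2, 0, 1],
    [-2, -2.6, -0.7, 0, 0, 0, 1],
    [-1.4, -2.6, -0.7, 0, 0, 0, 1],
    [-1, -2.6, -0.7, 0, 0, 0, 1],
    [-1, -2.6, -0.7, 0, 0, 0, 1],
    [-1, -2.6, -0.7, 0, 0, 0, 1],
    [-1, -2.6, -0.7, 0, 0, 0, 1],
    [-1, -2.6, -0.7, 0, 0, 0, 1],
    [-1, -2.6, -0.7, 0, 0, 0, 1],
    [-0.5, -2.6, -0.7, 0, 0, 0, 1],
    [-0.5, -2.6, -0.6, 0, 0, 0, 1],
    [0, 0, 0, 0, 0, 0, 1],
    [0, 0, 0, 0, 0, 0, 1],
  ],
)

```text
t: 49.95
eef_pos: [0.4458, 0.0741, 0.2466]
tool_rot: [0.301, 0.953, 0.036, 0.013]
contact_force: [1.7, -0.9, -1.0]
gripper_width: 0.104
```

Run:
```python
from ik import *
log();show()
s,P,r=st();M=r.as_matrix(); G=np.array([[0.997, 0.063, 0.046], [0.078, -0.817, -0.571], [0.001, 0.573, -0.819]])
print('turn tool rotvec deg',np.degrees(R.from_matrix(M.T@G).as_rotvec()).round(2))
rel([.445,.0763,.04]);rel([.445,.0763,.0255])
```

```text
pos [0.4458 0.0741 0.2466] R [[0.997, 0.061, 0.046], [0.076, -0.816, -0.573], [0.002, 0.575, -0.818]] q [ 0.02  0.36 -0.82  1.96  0.69  1.46 -1.03] F [ 1.7 -0.9 -1. ] M [0.81 0.04 0.01] g 0.104 t 49.95
turn tool rotvec deg [ 0.13  0.01 -0.11]
 shift tool axes cm [ -0.11 -12.07  16.77]
 shift tool axes cm [ -0.11 -12.9   17.96]
```

step_arm(
  increments=[
    [-0.05, -1.7, 2.4, 0, 0, 0, 1],
    [0, -1.75, 2.4, 0, 0, 0, 1],
    [0, -1.75, 2.4, 0, 0, 0, 1],
    [0, -1.75, 2.4, 0, 0, 0, 1],
    [0, -1.75, 2.4, 0, 0, 0, 1],
    [0, -1.7, 2.4, 0, 0, 0, 1],
    [0, -1.2, 1.7, 0, 0, 0, 1],
    [0, -0.6, 0.8, 0, 0, 0, 1],
    [0, -0.3, 0.4, 0, 0, 0, 1],
    [0, -0.2, 0.3, 0, 0, 0, 1],
    [0, 0, 0, 0, 0, 0, 1],
    [0, 0, 0, 0, 0, 0, 1],
  ],
)

```text
t: 51.15
eef_pos: [0.4454, 0.0773, 0.0301]
tool_rot: [0.302, 0.953, 0.037, 0.014]
contact_force: [-0.6, -0.4, -1.3]
gripper_width: 0.108
```

Run:
```python
from ik import *
log();show()
rel([.445,.0763,.0249])
```

```text
pos [0.4454 0.0773 0.0301] R [[0.997, 0.062, 0.049], [0.079, -0.815, -0.574], [0.004, 0.576, -0.817]] q [-0.13  0.72 -0.69  2.08  0.97  1.23 -1.41] F [-0.6 -0.4 -1.3] M [0.79 0.08 0.  ] g 0.108 t 51.15
 shift tool axes cm [-0.05 -0.23  0.48]
```

step_arm(
  increments=[
    [0, -0.15, 0.25, 0, 0, 0, 1],
    [0, -0.15, 0.25, 0, 0, 0, 1],
    [0, 0, 0, 0, 0, 0, 1],
  ],
)

```text
t: 51.45
eef_pos: [0.4454, 0.0771, 0.0246]
tool_rot: [0.303, 0.952, 0.038, 0.014]
contact_force: [-1.8, 2.0, 7.6]
gripper_width: 0.103
```

Contact. Release and back out along the tool axis.

step_arm(
  increments=[
    [0, 0, 0, 0, 0, 0, 0.6],
    [0, 0, 0, 0, 0, 0, 0.4],
    [0, 0, 0, 0, 0, 0, 0.4],
    [0, 0, 0, 0, 0, 0, 0.4],
    [0, 0, -1.5, 0, 0, 0, 0.4],
    [0, 0, -2.5, 0, 0, 0, 0.4],
    [0, 0, -2.5, 0, 0, 0, 0.4],
    [0, 0, -2.5, 0, 0, 0, 0.4],
    [0, 1.5, -2.5, 0, 0, 0, 0.4],
    [0, 1.5, -2.5, 0, 0, 0, 0.4],
    [0, 1.5, -2.5, 0, 0, 0, 0.4],
    [0, 1.5, -2.5, 0, 0, 0, 0.4],
    [0, 0, 0, 7, 0, 0, 0.4],
    [0, 0, 0, 7, 0, 0, 0.4],
    [0, 0, 0, 7, 0, 0, 0.4],
    [0, 0, 0, 7, 0, 0, 0.4],
    [0, 0, 0, 7, 0, 0, 0.4],
    [0, 0, 0, 0, 0, 0, 0.4],
  ],
)

```text
t: 53.25
eef_pos: [0.4403, 0.1327, 0.2139]
tool_rot: [0.002, 0.999, 0.036, 0.002]
contact_force: [-0.1, -0.5, -2.0]
gripper_width: 0.598
```

Run:
```python
from ik import *
log();show()
plan([.44,-.28,.30],90)
p=snap('side'); cv2.imwrite('pics/s27.png',cv2.resize(p['pixels'][120:280,140:320,::-1],None,fx=4,fy=3.7,interpolation=cv2.INTER_CUBIC))
p=snap('top'); cv2.imwrite('pics/t27.png',cv2.resize(p['pixels'][130:280,230:400,::-1],None,fx=4,fy=4,interpolation=cv2.INTER_CUBIC))
```

```text
pos [0.4403 0.1327 0.2139] R [[0.997, 0.071, 0.004], [0.071, -0.997, -0.003], [0.003, 0.004, -1.0]] q [ 0.44  0.27 -0.99  2.02  0.28  0.99 -0.62] F [-0.1 -0.5 -2. ] M [-0.04 -0.03  0.03] g 0.598 t 53.25
pos [0.4403 0.1327 0.2139] yaw 4.08 tilt z [ 0.0035 -0.0035 -1.    ] F [-0.1 -0.5 -2. ] g 0.598 t 53.25
 turn z -85.92  shift now-axes cm [-2.94 41.2  -8.46] after-turn axes [-4.127e+01 -3.000e-02 -8.610e+00]
```

View pics/s27.png

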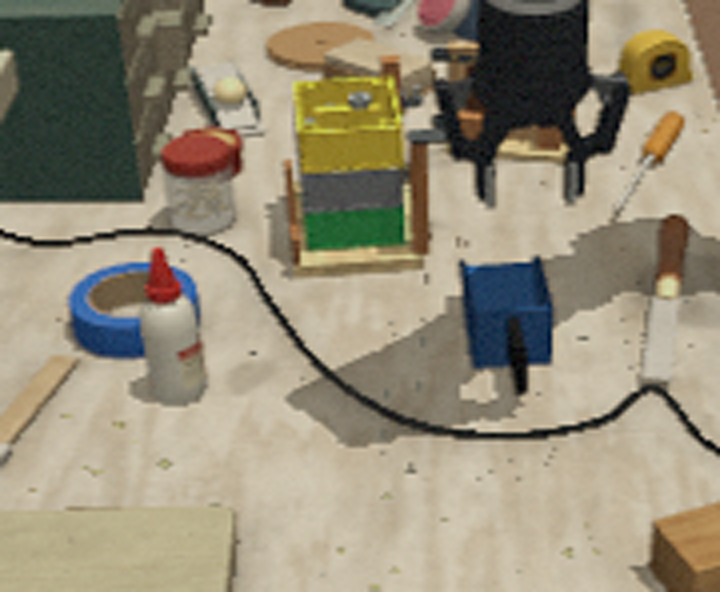

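View pics/t27.png

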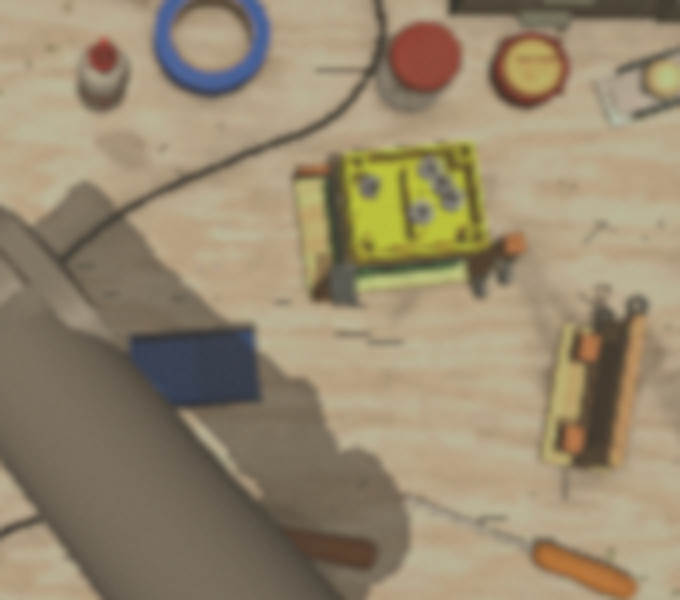

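step_arm(
  increments=[
    [0, 1.5, -2, 0, 0, 0, 0.4],
    [0, 3, -2, 0, 0, 0, 0.4],
    [0, 3, -2, 0, 0, 0, 0.4],
    [0, 3, -1, 0, 0, 0, 0.4],
    [0, 3, -1, 0, 0, 0, 0.4],
    [0, 3, 0, 0, 0, 0, 0.4],
    [0, 3, 0, 0, 0, 0, 0.4],
    [0, 3, 0, 0, 0, 0, 0.4],
    [0, 3, 0, 0, 0, 0, 0.4],
    [0, 3, 0, 0, 0, 0, 0.4],
    [0, 3, 0, 0, 0, 0, 0.4],
    [0, 3, 0, 0, 0, 0, 0.4],
    [0, 3, 0, 0, 0, 0, 0.4],
    [0, 3, 0, 0, 0, 0, 0.4],
    [0, 3, 0, 0, 0, 0, 0.4],
    [0, 2, 0, 0, 0, 0, 0.4],
    [0, 0, 0, 0, 0, 8, 0.4],
    [0, 0, 0, 0, 0, 8, 0.4],
    [0, 0, 0, 0, 0, 8, 0.4],
    [0, 0, 0, 0, 0, 8, 0.4],
  ],
)

```text
t: 55.35
eef_pos: [0.4769, -0.314, 0.2951]
tool_rot: [0.001, 0.971, -0.238, 0.001]
contact_force: [0.2, -0.1, -0.0]
gripper_width: 0.601
```

step_arm(
  increments=[
    [0, 0, 0, 0, 0, 8, 0.4],
    [0, 0, 0, 0, 0, 8, 0.4],
    [0, 0, 0, 0, 0, 8, 0.4],
    [0, 0, 0, 0, 0, 8, 0.4],
    [0, 0, 0, 0, 0, 8, 0.4],
    [0, 0, 0, 0, 0, 8, 0.4],
    [0, 0, 0, 0, 0, 8, 0.4],
    [0, 0, 0, 0, 0, 8, 0.4],
    [0, 0, 0, 0, 0, 8, 0.4],
    [0, 0, 0, 0, 0, 0, 0.4],
    [0, 0, 0, 0, 0, 0, 0.4],
  ],
)

```text
t: 56.45
eef_pos: [0.4765, -0.3147, 0.2951]
tool_rot: [-0.0, -0.649, 0.761, -0.002]
contact_force: [0.3, 0.2, 0.4]
gripper_width: 0.603
```

Run:
```python
from ik import *
log();show()
plan([.435,-.37,.20],-100)
p=snap('wrist','w28'); np.savez('pw28.npz',**p)
for q,z in [('gate_mid',.065),('knuckle_up',.1),('knuckle_lo',.018),('gate_tip',.065),('pin_up',.11),('pin_lo',.028),('gate_stand',0)]: pp(p,q,z,2)
```

```text
pos [ 0.4765 -0.3147  0.2951] R [[-0.158, -0.988, 0.003], [-0.988, 0.158, -0.003], [0.003, -0.003, -1.0]] q [ 0.82  0.28 -0.43  1.71  0.13  1.17 -1.37] F [0.3 0.2 0.4] M [-0.02 -0.02  0.  ] g 0.603 t 56.45
pos [ 0.4765 -0.3147  0.2951] yaw -99.06 tilt z [ 0.0027 -0.0032 -1.    ] F [0.3 0.2 0.4] g 0.603 t 56.45
 turn z 0.94  shift now-axes cm [6.08 3.25 9.51] after-turn axes [6.16 3.12 9.51]
gate_mid [300.1 191.8] 0.59 [ 0.4296 -0.3641  0.065 ]
knuckle_up [312.5 131.8] 0.67 [ 0.5043 -0.3809  0.1   ]
knuckle_lo [299.6 123.6] 0.62 [ 0.5056 -0.3788  0.018 ]
gate_tip [295. 244.] 0.79 [ 0.3607 -0.3496  0.065 ]
pin_up [198.1 129.4] 0.62 [ 0.5264 -0.2652  0.11  ]
pin_up [61.  63.7] 0.35 [ 0.6073 -0.1495  0.11  ]
pin_lo [209.9 124. ] 0.65 [ 0.5241 -0.2662  0.028 ]
pin_lo [ 67.5 198.5] 0.63 [ 0.4577 -0.0569  0.028 ]
gate_stand [294.6 175.4] 0.77 [ 0.4335 -0.3659  0.    ]
```

View pics/w28.png

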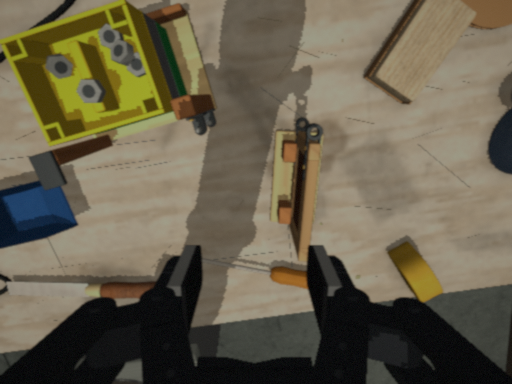

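Run:
```python
from ik import *
p=dict(np.load('pw28.npz'))
cv2.imwrite('pics/w28c.png',cv2.resize(p['pixels'][110:270,250:360,::-1],None,fx=4.5,fy=3.7,interpolation=cv2.INTER_CUBIC))
```

```text
(no output)
```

View pics/w28c.png

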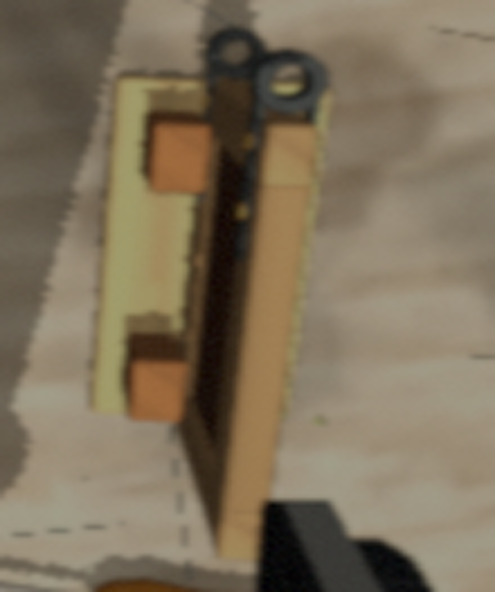

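Run:
```python
from ik import *
p=dict(np.load('pw28.npz'))
a=onz(p,(314.9,143.8),.12);b=onz(p,(303.1,260.5),.12);print(a,b,np.linalg.norm(a-b),(a+b)/2)
d=(b-a)[:2];print('yaw',np.degrees(np.arctan2(-d[0],d[1])))
m=(a+b)/2
print('ring',onz(p,(314,133),.112))
plan([m[0],m[1],.20],np.degrees(np.arctan2(-d[0],d[1]))-180)
```

```text
[ 0.49507097 -0.37876014  0.12      ] [ 0.3672086  -0.35264859  0.12      ] 0.13050134168702215 [ 0.43113978 -0.36570437  0.12      ]
yaw 78.45798300305295
ring [ 0.50461508 -0.38027878  0.112     ]
pos [ 0.4755 -0.3164  0.295 ] yaw -99.42 tilt z [ 0.0031 -0.0032 -1.    ] F [-0.1  0.3 -0.6] g 0.604 t 56.85
 turn z 2.12  shift now-axes cm [5.57 3.6  9.51] after-turn axes [5.72 3.36 9.5 ]
```

step_arm(
  increments=[
    [0, 0, 0, 0, 0, 2.1, 0.4],
    [1.9, 1.1, 2, 0, 0, 0, 0.4],
    [1.9, 1.1, 2.5, 0, 0, 0, 0.4],
    [1.9, 1.15, 2.5, 0, 0, 0, 0.4],
    [0, 0, 2, 0, 0, 0, 0.4],
    [0, 0, 0, 0, 0, 0, 0.4],
    [0, 0, 0, 0, 0, 0, 0.4],
  ],
)

```text
t: 57.55
eef_pos: [0.4321, -0.3655, 0.2055]
tool_rot: [0.0, -0.633, 0.774, -0.002]
contact_force: [-0.3, -0.5, 0.1]
gripper_width: 0.602
```

Run:
```python
from ik import *
log()
plan([.4311,-.3657,.09],-101.54)
p=snap('wrist','w29'); np.savez('pw29.npz',**p)
```

```text
pos [ 0.4321 -0.3655  0.2055] yaw -101.5 tilt z [ 0.0035 -0.0029 -1.    ] F [-0.3 -0.5  0.1] g 0.602 t 57.55
 turn z 0.04  shift now-axes cm [ 0.02  0.14 11.55] after-turn axes [ 0.04  0.09 11.55]
```

View pics/w29.png

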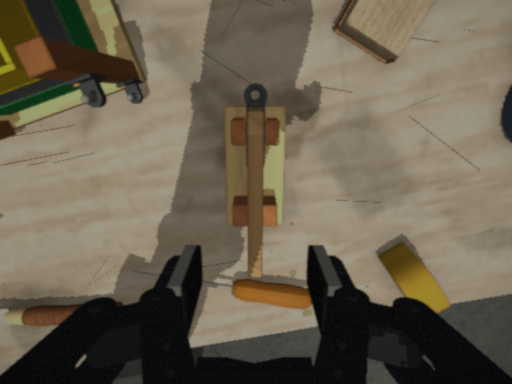

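Run:
```python
from ik import *
p=dict(np.load('pw29.npz'))
a=onz(p,(256,106),.12);b=onz(p,(255.5,277),.12);print(a,b,np.linalg.norm(a-b));rel((a+b)/2-[0,0,.037])
print(onz(p,(256,95.5),.112))
```

```text
[ 0.49873713 -0.38000481  0.12      ] [ 0.36653716 -0.3529411   0.12      ] 0.13494175323689486
 shift tool axes cm [ 0.05  0.05 12.32]
[ 0.50544744 -0.38141934  0.112     ]
```

step_arm(
  increments=[
    [0.03, 0.05, 2.5, 0, 0, 0, 0.5],
    [0, 0, 2.5, 0, 0, 0, 0.5],
    [0, 0, 2.5, 0, 0, 0, 0.5],
    [0, 0, 2, 0, 0, 0, 0.5],
    [0, 0, 1.5, 0, 0, 0, 0.5],
    [0, 0, 1.2, 0, 0, 0, 0.5],
    [0, 0, 0, 0, 0, 0, 0.5],
    [0, 0, 0, 0, 0, 0, 0.8],
    [0, 0, 0, 0, 0, 0, 1],
    [0, 0, 0, 0, 0, 0, 1],
    [0, 0, 0, 0, 0, 0, 1],
    [0, 0, 0, 0, 0, 0, 1],
  ],
  squeeze=110,
)

```text
t: 58.8
eef_pos: [0.4323, -0.3668, 0.0843]
tool_rot: [0.0, -0.632, 0.775, -0.003]
contact_force: [-0.2, 0.7, 6.9]
gripper_width: 0.128
```

Run:
```python
from ik import *
log();show()
p=snap('wrist','w30'); np.savez('pw30.npz',**p)
```

```text
pos [ 0.4323 -0.3668  0.0843] R [[-0.2, -0.98, 0.005], [-0.98, 0.2, -0.005], [0.003, -0.006, -1.0]] q [ 0.86  0.5  -0.35  1.92  0.25  0.75 -1.4 ] F [-0.2  0.7  6.9] M [0.25 0.09 0.01] g 0.128 t 58.8
```

View pics/w30.png

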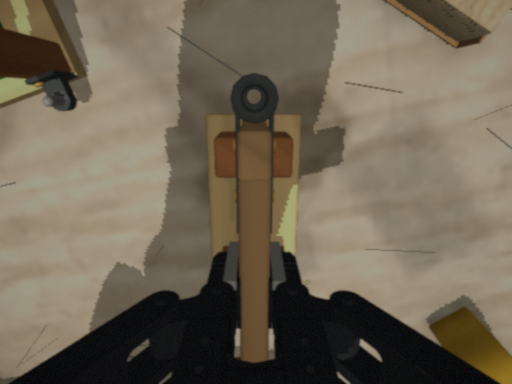

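step_arm(
  increments=[
    [0, 0, -0.5, 0, 0, 0, 1],
    [0, 0, -1, 0, 0, 0, 1],
    [0, 0, -1.5, 0, 0, 0, 1],
    [0, 0, -1.5, 0, 0, 0, 1],
    [0, 0, -0.7, 0, 0, 0, 1],
    [0, 0, 0, 0, 0, 0, 1],
    [0, 0, 0, 0, 0, 0, 1],
  ],
)

```text
t: 59.55
eef_pos: [0.4311, -0.3662, 0.1352]
tool_rot: [0.0, -0.632, 0.775, -0.002]
contact_force: [-0.1, 0.3, -1.6]
gripper_width: 0.13
```

Run:
```python
from ik import *
p=dict(np.load('pw30.npz'));T=np.array(p['camera_from_world'])
P0=np.array([.4323,-.3668,.0843]);Rm=np.array([[-0.2, -0.98, 0.005], [-0.98, 0.2, -0.005], [0.003, -0.006, -1.0]])
X=onz(p,(254.5,97.5),.112);print('ring tool mm',Rm.T@(X-P0)*1000)
show(); rel([.42,-.2515,.134]); rel([.452,-.2515,.134])
p=snap('wrist','w31'); np.savez('pw31.npz',**p)
```

```text
ring tool mm [ -0.37282885 -75.44546429 -27.25780734]
pos [ 0.4311 -0.3662  0.1352] R [[-0.2, -0.98, 0.003], [-0.98, 0.2, -0.003], [0.003, -0.004, -1.0]] q [ 0.88  0.43 -0.37  1.89  0.21  0.85 -1.36] F [-0.1  0.3 -1.6] M [0.03 0.01 0.  ] g 0.13 t 59.55
 shift tool axes cm [-11.02   3.38   0.07]
 shift tool axes cm [-11.66   0.25   0.08]
```

View pics/w31.png

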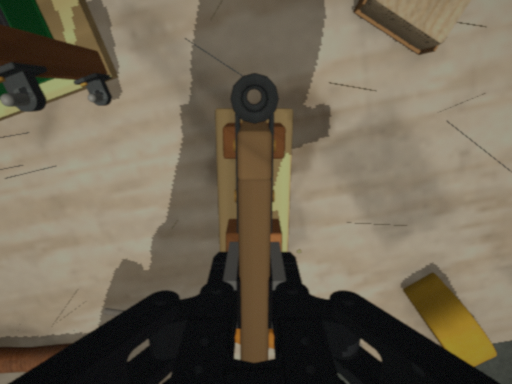

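step_arm(
  increments=[
    [-1, 1.2, 0, 0, 0, 0, 1],
    [-2, 1.2, 0, 0, 0, 0, 1],
    [-2, 1, 0, 0, 0, 0, 1],
    [-2, 0, 0, 0, 0, 0, 1],
    [-2, 0, 0, 0, 0, 0, 1],
    [-1.4, 0, 0, 0, 0, 0, 1],
    [-0.6, 0, 0, 0, 0, 0, 1],
    [0, 0, 0, 0, 0, 0, 1],
    [0, 0, 0, 0, 0, 0, 1],
  ],
)

```text
t: 60.5
eef_pos: [0.4198, -0.2524, 0.1345]
tool_rot: [-0.0, -0.632, 0.775, -0.002]
contact_force: [-0.1, -1.1, -1.7]
gripper_width: 0.125
```

Run:
```python
from ik import *
show(); rel([.452,-.2515,.134])
p=snap('wrist','w32'); np.savez('pw32.npz',**p)
for q,z in [('pin_up',.11),('pin_lo',.028),('knuckle_up',.14)]: pp(p,q,z)
```

```text
pos [ 0.4198 -0.2524  0.1345] R [[-0.201, -0.98, 0.003], [-0.98, 0.201, -0.004], [0.003, -0.004, -1.0]] q [ 0.77  0.33 -0.42  2.06  0.19  0.78 -1.54] F [-0.1 -1.1 -1.7] M [ 0.01  0.03 -0.05] g 0.125 t 60.5
 shift tool axes cm [-0.74 -3.14  0.06]
pin_up [237.   23.9] 0.87 [ 0.5271 -0.2657  0.11  ]
pin_up [ 18.5 107.1] 0.35 [ 0.5124 -0.1491  0.11  ]
pin_lo [243.3  48.8] 0.63 [ 0.5261 -0.2661  0.028 ]
knuckle_up [253.9  98.2] 0.8 [ 0.4932 -0.2668  0.14  ]
```

View pics/w32.png

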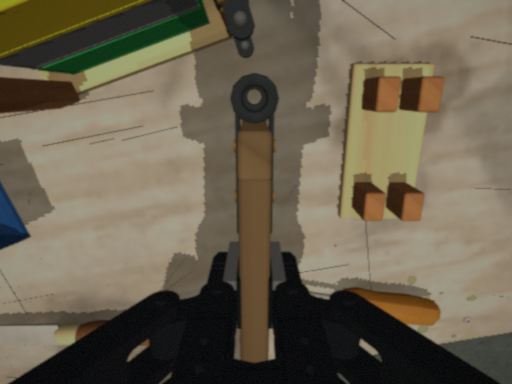

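step_arm(
  increments=[
    [-0.3, -0.8, 0, 0, 0, 0, 1],
    [-0.45, -1.2, 0, 0, 0, 0, 1],
    [0, -1, 0, 0, 0, 0, 1],
    [0, -0.2, 0, 0, 0, 0, 1],
    [0, 0, 0, 0, 0, 0, 1],
    [0, 0, 0, 0, 0, 0, 1],
  ],
)

```text
t: 61.3
eef_pos: [0.4525, -0.2506, 0.1345]
tool_rot: [-0.0, -0.632, 0.775, -0.002]
contact_force: [-0.2, -0.5, -1.1]
gripper_width: 0.124
```

Run:
```python
from ik import *
show(); rel([.4525,-.2514,.134])
p=snap('wrist','w33'); np.savez('pw33.npz',**p)
cv2.imwrite('pics/w33c.png',cv2.resize(p['pixels'][30:170,180:330,::-1],None,fx=5,fy=4.2,interpolation=cv2.INTER_CUBIC))
s,P,r=st()
print('pin tip', proj(p,[[.5266,-.2662,.124],[.5266,-.2662,.110],[.5266,-.2662,.042]]), 'ring top/bot',proj(p,[P+r.as_matrix()@[-.0004,-.0755,-.0277],P+r.as_matrix()@[-.0004,-.0755,-.0157]]))
```

```text
pos [ 0.4525 -0.2506  0.1345] R [[-0.2, -0.98, 0.002], [-0.98, 0.2, -0.003], [0.003, -0.003, -1.0]] q [ 0.73  0.37 -0.42  2.    0.21  0.81 -1.58] F [-0.2 -0.5 -1.1] M [0.01 0.06 0.  ] g 0.124 t 61.3
 shift tool axes cm [ 0.07 -0.02  0.05]
pin tip [[256.10349744  95.41367567]
 [255.87155366  95.16418131]
 [255.13483415  94.37171617]] ring top/bot [[254.7383838   97.76396932]
 [254.6861598   97.16383088]]
```

View pics/w33c.png

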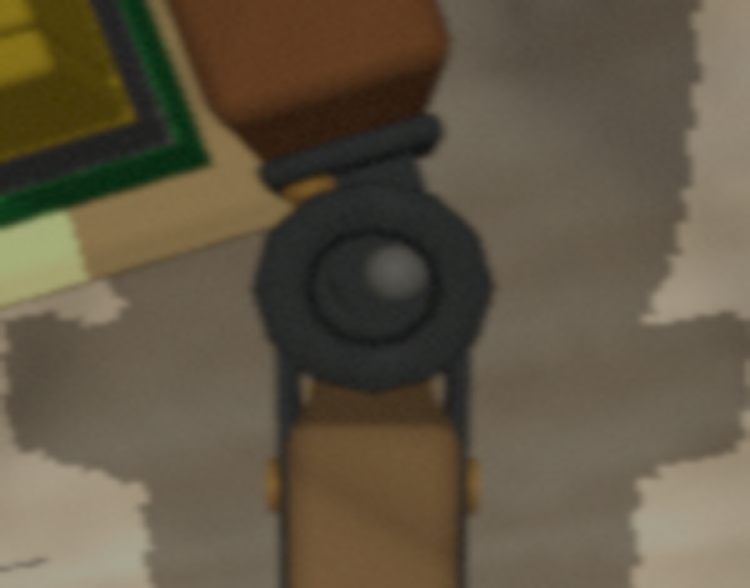

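Run:
```python
from ik import *
p=dict(np.load('pw33.npz')); s,P,r=st();M=r.as_matrix()
for n,uv,z in [('blob',(259.6,94.3),.124),('ring',(254.6,98.3),P[2]+.0277),('ringhole bot',(254.6,98.3),P[2]+.0157)]:
    X=onz(p,uv,z);print(n,X.round(4),(M.T@(X-P)*1000).round(1))
im=p['pixels'][75:120,230:280,::-1]
cv2.imwrite('pics/w33d.png',cv2.resize(cv2.convertScaleAbs(im,alpha=2.5),None,fx=14,fy=13,interpolation=cv2.INTER_CUBIC))
```

```text
blob [ 0.5268 -0.2679  0.124 ] [  1.9 -76.3  10.8]
ring [ 0.5262 -0.2653  0.1623] [ -0.4 -75.3 -27.5]
ringhole bot [ 0.5259 -0.2653  0.1503] [ -0.4 -75.1 -15.5]
```

View pics/w33d.png

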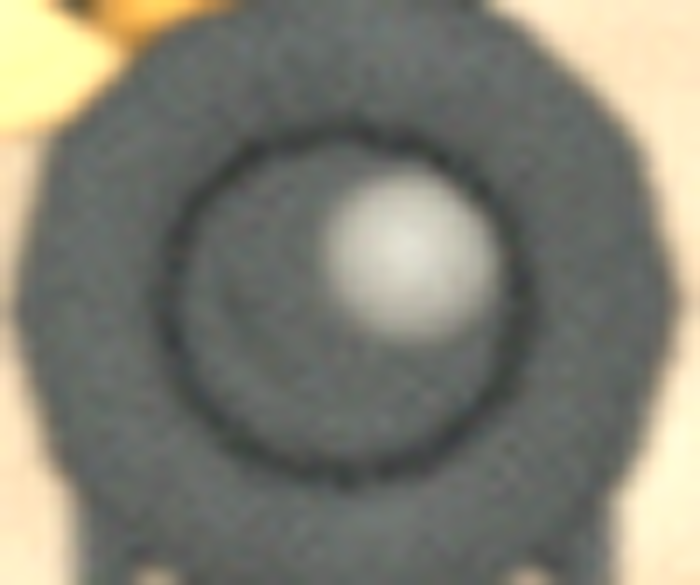

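step_arm(
  increments=[
    [0.22, -0.08, 0.3, 0, 0, 0, 1],
    [0, 0, 0.8, 0, 0, 0, 1],
    [0, 0, 0.8, 0, 0, 0, 1],
    [0, 0, 0.4, 0, 0, 0, 1],
    [0, 0, 0, 0, 0, 0, 1],
    [0, 0, 0, 0, 0, 0, 1],
  ],
)

```text
t: 61.95
eef_pos: [0.4532, -0.253, 0.1116]
tool_rot: [0.0, -0.632, 0.775, -0.002]
contact_force: [0.9, -0.2, -1.9]
gripper_width: 0.126
```

```bash
cat > ring.py <<'E'
from ik import *
import sys
show()
p=snap('wrist'); np.savez('pw34.npz',**p); s,P,r=st();M=r.as_matrix()
im=p['pixels'][75:120,230:280,::-1]
cv2.imwrite('pics/%s.png'%sys.argv[1],cv2.resize(cv2.convertScaleAbs(im,alpha=2.5),None,fx=14,fy=13,interpolation=cv2.INTER_CUBIC))
E
python3 ring.py w34
```

```text
pos [ 0.4532 -0.253   0.1116] R [[-0.2, -0.98, 0.003], [-0.98, 0.2, -0.003], [0.002, -0.003, -1.0]] q [ 0.72  0.41 -0.4   2.01  0.23  0.76 -1.6 ] F [ 0.9 -0.2 -1.9] M [0.01 0.06 0.  ] g 0.126 t 61.95
```

View pics/w34.png

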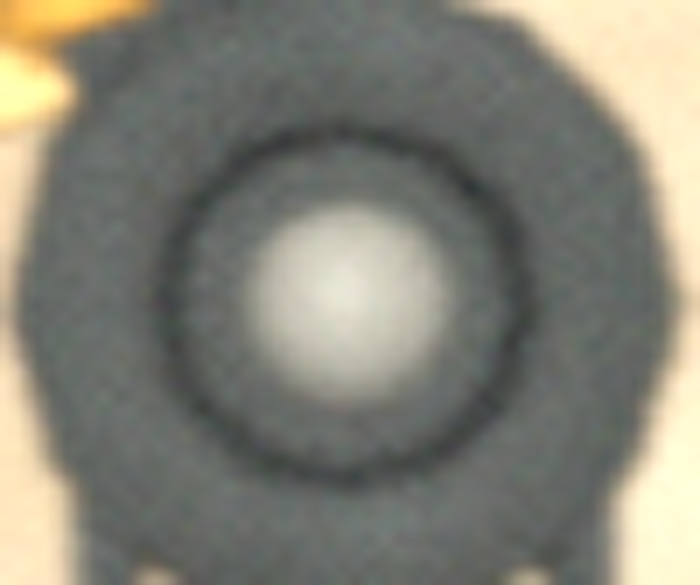

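step_arm(
  increments=[
    [0, 0, 0.3, 0, 0, 0, 1],
    [0, 0, 0.3, 0, 0, 0, 1],
    [0, 0, 0.3, 0, 0, 0, 1],
    [0, 0, 0.3, 0, 0, 0, 1],
    [0, 0, 0.2, 0, 0, 0, 1],
    [0, 0, 0, 0, 0, 0, 1],
  ],
)

```text
t: 62.6
eef_pos: [0.4531, -0.253, 0.0974]
tool_rot: [0.0, -0.632, 0.775, -0.002]
contact_force: [0.0, -0.4, -1.9]
gripper_width: 0.122
```

```bash
python3 ring.py w35
```

```text
pos [ 0.4531 -0.253   0.0974] R [[-0.2, -0.98, 0.003], [-0.98, 0.2, -0.003], [0.002, -0.003, -1.0]] q [ 0.71  0.43 -0.4   2.02  0.24  0.73 -1.61] F [ 0.  -0.4 -1.9] M [-0.06  0.06  0.01] g 0.122 t 62.6
```

View pics/w35.png

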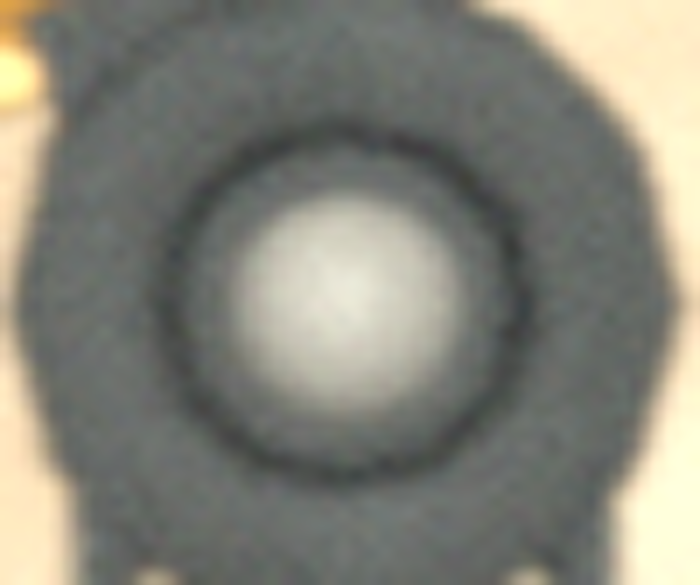

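step_arm(
  increments=[
    [0, 0, 0.2, 0, 0, 0, 1],
    [0, 0, 0.1, 0, 0, 0, 1],
    [0, 0, 0.1, 0, 0, 0, 1],
    [0, 0, 0, 0, 0, 0, 1],
  ],
)

```text
t: 63.05
eef_pos: [0.4534, -0.2532, 0.0941]
tool_rot: [0.0, -0.632, 0.775, -0.003]
contact_force: [-1.6, 1.5, 2.4]
gripper_width: 0.131
```

step_arm(
  increments=[
    [0, 0, 0, 0, 0, 0, 0.7],
    [0, 0, 0, 0, 0, 0, 0.6],
    [0, 0, 0, 0, 0, 0, 0.6],
    [0, 0, 0, 0, 0, 0, 0.6],
    [0, 0, -1.5, 0, 0, 0, 0.6],
    [0, 0, -2.5, 0, 0, 0, 0.6],
    [0, 0, -2.5, 0, 0, 0, 0.6],
    [0, 0, -2.5, 0, 0, 0, 0.6],
    [0, 0, -2, 0, 0, 0, 0.6],
    [0, 0, 0, 0, 0, 0, 0.6],
  ],
)

```text
t: 64.05
eef_pos: [0.4547, -0.2534, 0.2066]
tool_rot: [0.001, -0.632, 0.775, -0.005]
contact_force: [0.4, 0.9, 0.1]
gripper_width: 0.404
```

Run:
```python
from ik import *
log();show()
p=snap('wrist','w36'); np.savez('pw36.npz',**p)
s,P,r=st()
```

```text
pos [ 0.4547 -0.2534  0.2066] R [[-0.2, -0.98, 0.008], [-0.98, 0.2, -0.006], [0.004, -0.009, -1.0]] q [ 0.76  0.28 -0.44  1.93  0.15  0.95 -1.52] F [0.4 0.9 0.1] M [-0.03  0.    0.  ] g 0.404 t 64.05
```

View pics/w36.png

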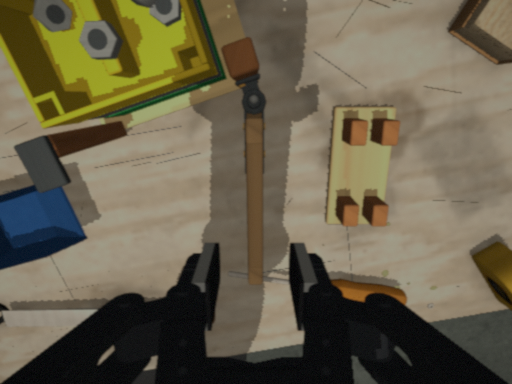

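step_arm(
  increments=[
    [0, 0, 0, 0, 0, -7.5, 1],
    [0, 0, 0, 0, 0, -7.5, 1],
    [0, 0, 0, 0, 0, -7.5, 1],
    [0, 0, 0, 0, 0, -7.5, 1],
    [0, 0, 0, 0, 0, -7.5, 1],
    [0, 0, 0, 0, 0, -7.5, 1],
    [0, 0, 0, 0, 0, -7.5, 1],
    [0, 0, 0, 0, 0, -7.5, 1],
    [0, 0, 0, 0, 0, -7.5, 1],
    [0, 0, 0, 0, 0, -7.5, 1],
    [0, 0, 0, 0, 0, -7.5, 1],
    [0, 0, 0, 0, 0, -7.5, 1],
    [-1.1, 2.4, 0, 0, 0, 0, 1],
    [-1.1, 2.4, 0, 0, 0, 0, 1],
    [0, 0, 0, 0, 0, 0, 1],
    [0, 0, 0, 0, 0, 0, 1],
  ],
)

```text
t: 65.7
eef_pos: [0.421, -0.2953, 0.2027]
tool_rot: [0.001, 0.995, -0.101, 0.001]
contact_force: [0.7, -0.0, 0.6]
gripper_width: 0.002
```

Run:
```python
from ik import *
log();show()
plan([.4235,-.2962,.10],-11.5)
p=snap('wrist','w37'); np.savez('pw37.npz',**p)
```

```text
pos [ 0.421  -0.2953  0.2027] R [[0.979, -0.201, 0.002], [-0.201, -0.979, -0.002], [0.002, 0.001, -1.0]] q [ 1.08  0.32 -0.71  1.93  0.25  0.97  0.05] F [ 0.7 -0.   0.6] M [0.05 0.   0.03] g 0.002 t 65.7
pos [ 0.421  -0.2953  0.2027] yaw -11.62 tilt z [ 0.0019 -0.0018 -1.    ] F [ 0.7 -0.   0.6] g 0.002 t 65.7
 turn z -0.12  shift now-axes cm [ 0.24  0.02 10.27] after-turn axes [ 0.26  0.04 10.27]
```

View pics/w37.png

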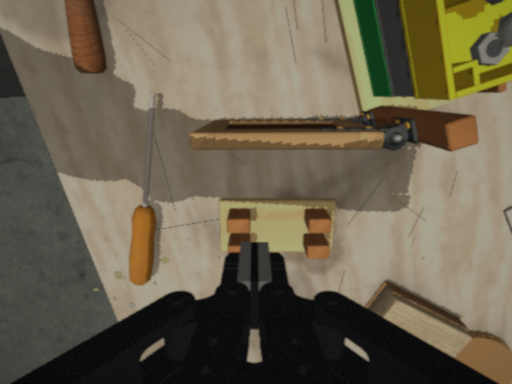

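step_arm(
  increments=[
    [0.2, 0, 2.5, 0, 0, 0, 1],
    [0, 0, 2.5, 0, 0, 0, 1],
    [0, 0, 2.5, 0, 0, 0, 1],
    [0, 0, 2.5, 0, 0, 0, 1],
    [0, 0, 0, 0, 0, 0, 1],
    [0, -0.8, 0, 0, 0, 0, 1],
    [0, -0.8, 0, 0, 0, 0, 1],
    [0, -0.6, 0, 0, 0, 0, 1],
    [0, -0.4, 0, 0, 0, 0, 1],
    [0, 0, 0, 0, 0, 0, 1],
  ],
)

```text
t: 66.75
eef_pos: [0.4298, -0.27, 0.1044]
tool_rot: [0.002, 0.995, -0.1, 0.002]
contact_force: [-0.8, -1.3, -0.3]
gripper_width: -0.004
```

Run:
```python
from ik import *
show()
p=snap('wrist','w38'); np.savez('pw38.npz',**p)
```

```text
pos [ 0.4298 -0.27    0.1044] R [[0.98, -0.199, 0.004], [-0.199, -0.98, -0.004], [0.005, 0.003, -1.0]] q [ 0.97  0.45 -0.65  2.03  0.39  0.78 -0.11] F [-0.8 -1.3 -0.3] M [ 0.07  0.01 -0.02] g -0.004 t 66.75
```

View pics/w38.png

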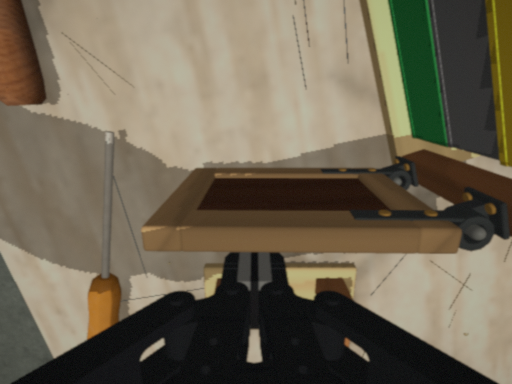

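step_arm(
  increments=[
    [-0.1, -0.5, 0, 0, 0, 3, 1],
    [-0.1, -0.5, 0, 0, 0, 3, 1],
    [-0.1, -0.5, 0, 0, 0, 3, 1],
    [-0.1, -0.5, 0, 0, 0, 3, 1],
    [-0.1, -0.5, 0, 0, 0, 3, 1],
    [-0.1, -0.5, 0, 0, 0, 3, 1],
    [-0.1, -0.5, 0, 0, 0, 3, 1],
    [-0.1, -0.5, 0, 0, 0, 3, 1],
    [-0.1, -0.5, 0, 0, 0, 3, 1],
    [-0.1, -0.5, 0, 0, 0, 3, 1],
    [0, 0, 0, 0, 0, 0, 1],
  ],
)

```text
t: 67.9
eef_pos: [0.4416, -0.2214, 0.1038]
tool_rot: [0.001, 0.935, -0.355, 0.002]
contact_force: [-0.1, 0.1, -0.8]
gripper_width: 0.001
```

Run:
```python
from ik import *
show()
s,P,r=st(); print('pin in tool',(r.as_matrix().T@(np.array([.5266,-.2662,.11])-P)*1000).round(1))
p=snap('wrist','w39')
```

```text
pos [ 0.4416 -0.2214  0.1038] R [[0.749, -0.663, 0.004], [-0.663, -0.749, -0.003], [0.005, 0.0, -1.0]] q [ 0.79  0.41 -0.54  2.07  0.31  0.74 -0.68] F [-0.1  0.1 -0.8] M [ 0.01 -0.   -0.05] g 0.001 t 67.9
pin in tool [ 93.3 -22.8  -5.7]
```

View pics/w39.png

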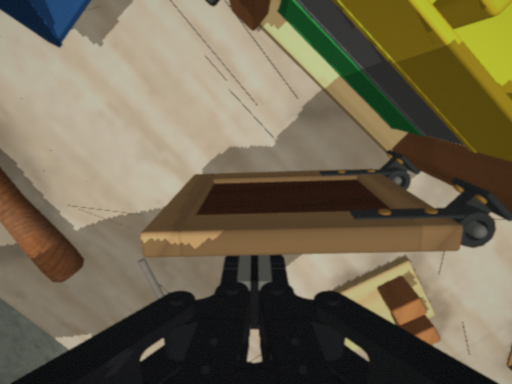

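step_arm(
  increments=[
    [-0.1, -0.5, 0, 0, 0, 3, 1],
    [-0.1, -0.5, 0, 0, 0, 3, 1],
    [-0.1, -0.5, 0, 0, 0, 3, 1],
    [-0.1, -0.5, 0, 0, 0, 3, 1],
    [-0.1, -0.5, 0, 0, 0, 3, 1],
    [-0.1, -0.5, 0, 0, 0, 3, 1],
    [-0.1, -0.5, 0, 0, 0, 3, 1],
    [-0.1, -0.5, 0, 0, 0, 3, 1],
    [-0.1, -0.5, 0, 0, 0, 3, 1],
    [-0.1, -0.5, 0, 0, 0, 3, 1],
    [-0.07, -0.33, 0, 0, 0, 2, 1],
    [-0.07, -0.33, 0, 0, 0, 2, 1],
    [-0.07, -0.33, 0, 0, 0, 2, 1],
    [0, 0, 0, 0, 0, 0, 1],
  ],
)

```text
t: 69.35
eef_pos: [0.4852, -0.1807, 0.1037]
tool_rot: [0.0, 0.78, -0.626, 0.002]
contact_force: [-0.2, 0.7, -0.6]
gripper_width: 0.001
```

Run:
```python
from ik import *
show()
s,P,r=st(); print('pin in tool',(r.as_matrix().T@(np.array([.5266,-.2662,.11])-P)*1000).round(1))
p=snap('wrist','w40')
p=snap('side'); cv2.imwrite('pics/s40.png',cv2.resize(p['pixels'][100:220,160:310,::-1],None,fx=5,fy=5,interpolation=cv2.INTER_CUBIC))
```

```text
pos [ 0.4852 -0.1807  0.1037] R [[0.217, -0.976, 0.003], [-0.976, -0.217, -0.003], [0.004, -0.003, -1.0]] q [ 0.57  0.42 -0.4   2.02  0.24  0.74 -1.34] F [-0.2  0.7 -0.6] M [-0.   -0.03  0.  ] g 0.001 t 69.35
pin in tool [ 92.5 -21.9  -5.9]
```

View pics/w40.png

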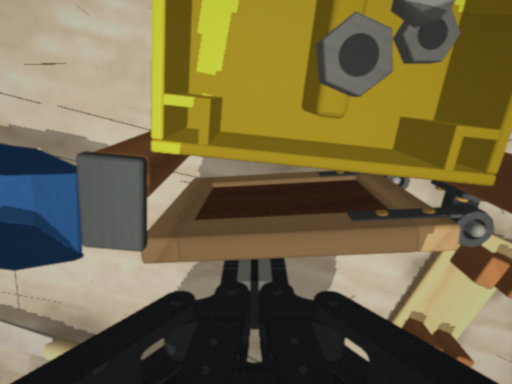

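View pics/s40.png

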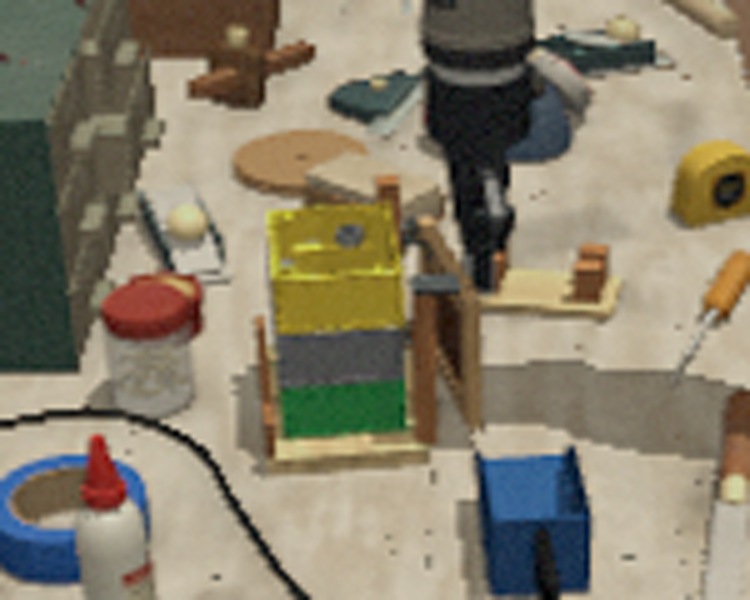

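step_arm(
  increments=[
    [-0.07, -0.33, 0, 0, 0, 2, 1],
    [-0.07, -0.33, 0, 0, 0, 2, 1],
    [-0.05, -0.25, 0, 0, 0, 1.5, 1],
    [0, 0, 0, 0, 0, 0, 1],
  ],
)

```text
t: 69.85
eef_pos: [0.4937, -0.177, 0.1037]
tool_rot: [0.0, 0.749, -0.663, 0.002]
contact_force: [0.2, -0.3, -0.2]
gripper_width: 0.002
```

Run:
```python
from ik import *
show()
p=snap('wrist','w41')
```

```text
pos [ 0.4937 -0.177   0.1037] R [[0.122, -0.993, 0.003], [-0.993, -0.122, -0.003], [0.004, -0.003, -1.0]] q [ 0.53  0.42 -0.38  2.01  0.23  0.75 -1.44] F [ 0.2 -0.3 -0.2] M [ 0.02 -0.05  0.01] g 0.002 t 69.85
```

View pics/w41.png

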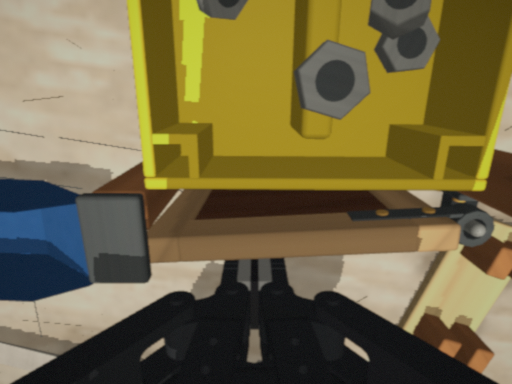

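step_arm(
  increments=[
    [0, -0.2, 0, 0, 0, 0, 1],
    [0, -0.2, 0, 0, 0, 0, 1],
    [0, -0.2, 0, 0, 0, 0, 1],
    [0, 0, 0, 0, 0, 0, 1],
  ],
)

```text
t: 70.3
eef_pos: [0.4998, -0.1761, 0.1036]
tool_rot: [0.0, 0.749, -0.663, 0.002]
contact_force: [-0.2, -0.1, -0.5]
gripper_width: 0.0
```

Run:
```python
from ik import *
show()
p=snap('wrist','w42')
```

```text
pos [ 0.4998 -0.1761  0.1036] R [[0.121, -0.993, 0.003], [-0.993, -0.121, -0.003], [0.004, -0.003, -1.0]] q [ 0.53  0.43 -0.38  2.    0.23  0.75 -1.44] F [-0.2 -0.1 -0.5] M [0.02 0.04 0.  ] g 0.0 t 70.3
```

View pics/w42.png

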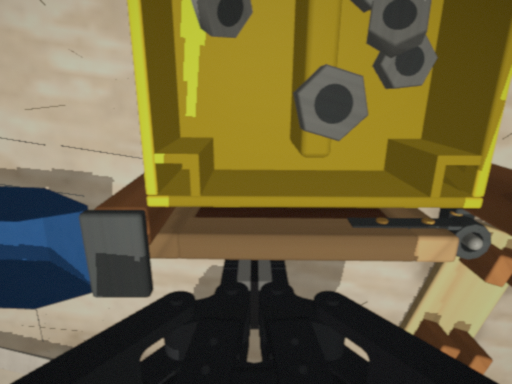

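step_arm(
  increments=[
    [0, -0.2, 0, 0, 0, 0, 1],
    [0, -0.2, 0, 0, 0, 0, 1],
    [0, 0, 0, 0, 0, 0, 1],
  ],
)

```text
t: 70.65
eef_pos: [0.5002, -0.1761, 0.1031]
tool_rot: [0.003, 0.748, -0.663, -0.0]
contact_force: [-8.4, -0.7, 6.7]
gripper_width: 0.0
```

step_arm(
  increments=[
    [0, 0.1, 0, 0, 0, 0, 1],
    [0, 0.1, 0, 0, 0, 0, 1],
    [0, 0.2, 0, 0, 0, 0, 1],
    [0, 0.3, 0, 0, 0, 0, 1],
    [0, 0.5, 0, 0, 0, 0, 1],
    [0, 1.5, 0, 0, 0, 0, 1],
    [0, 2, 0, 0, 0, 0, 1],
    [0, 2, 0, 0, 0, 0, 1],
    [0, 0, -2.5, 0, 0, 0, 1],
    [0, 0, -2.5, 0, 0, 0, 1],
    [0, 0, -2.5, 0, 0, 0, 1],
    [0, 0, -2.5, 0, 0, 0, 1],
    [0, 0, 0, 0, 0, 0, 1],
  ],
)

```text
t: 71.95
eef_pos: [0.4388, -0.184, 0.2069]
tool_rot: [-0.001, 0.749, -0.663, 0.006]
contact_force: [0.7, -0.5, 0.3]
gripper_width: -0.001
```

Run:
```python
from ik import *
log();show()
p=snap('wrist','w43'); np.savez('pw43.npz',**p)
for q,z in [('gate_tip',.075),('stop',.075),('knuckle_up',.11)]: pp(p,q,z,2)
p=snap('side'); cv2.imwrite('pics/s43.png',cv2.resize(p['pixels'][100:220,160:310,::-1],None,fx=5,fy=5,interpolation=cv2.INTER_CUBIC))
```

```text
pos [ 0.4388 -0.184   0.2069] R [[0.121, -0.993, 0.01], [-0.993, -0.121, -0.006], [0.007, -0.009, -1.0]] q [ 0.65  0.2  -0.43  2.03  0.11  0.92 -1.29] F [ 0.7 -0.5  0.3] M [-0.01 -0.04 -0.03] g -0.001 t 71.95
stop [194.9  84.3] 0.76 [ 0.5168 -0.1259  0.075 ]
knuckle_up [382.   96.8] 0.89 [ 0.5243 -0.2662  0.11  ]
```

View pics/w43.png

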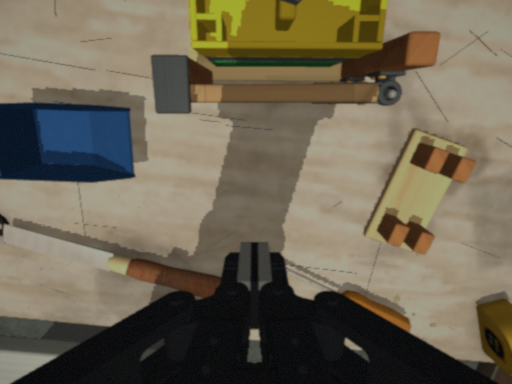

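View pics/s43.png

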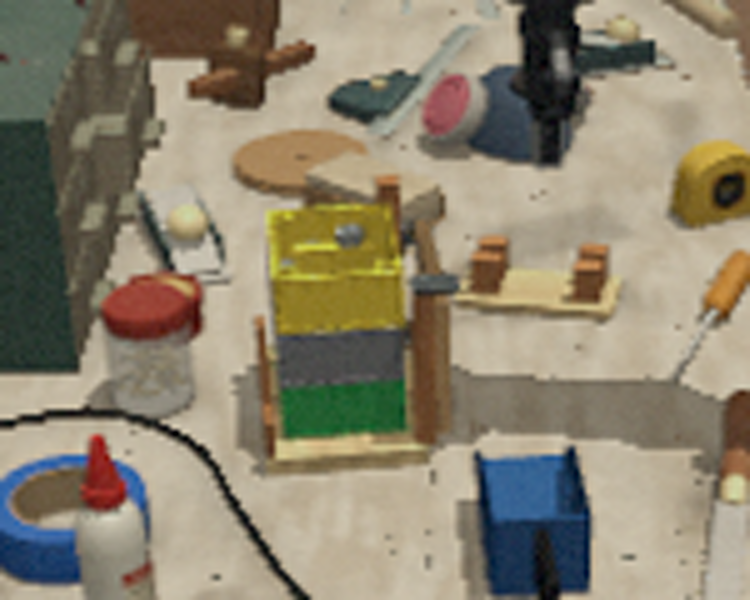

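Run:
```python
from ik import *
p=dict(np.load('pw43.npz'))
th=np.radians(6.66);Rm=np.array([[np.cos(th),-np.sin(th)],[np.sin(th),np.cos(th)]])
W=lambda v: np.r_[Rm@v[:2]+[589.5,-185.6],v[2]]/1000
for n,v in dict(fr_h=(-78,-63,130),fr_tip=(-78,69,130),fr_cap=(-78,61,130),bk_cap=(-66,61,130),bk_h=(-66,-63,130),ring=(-72,-73,122),cap1=(-84,61,144),cap2=(-84,83,144),cap3=(-50,61,144),botfront_tip=(-78,69,20)).items(): print(n,proj(p,W(v)).round(1))
im=p['pixels'][30:130,140:450,::-1].copy(); im=cv2.resize(im,None,fx=2.5,fy=5,interpolation=cv2.INTER_CUBIC); cv2.imwrite('pics/w43c.png',im)
```

```text
fr_h [[378.7 103.1]]
fr_tip [[179.9 102. ]]
fr_cap [[192.  102.1]]
bk_cap [[191.   82.9]]
bk_h [[380.9  84. ]]
ring [[389.9  93.7]]
cap1 [[188.5 112.6]]
cap2 [[153.3 112.4]]
cap3 [[185.3  53.6]]
botfront_tip [[203.7  99.5]]
```

View pics/w43c.png

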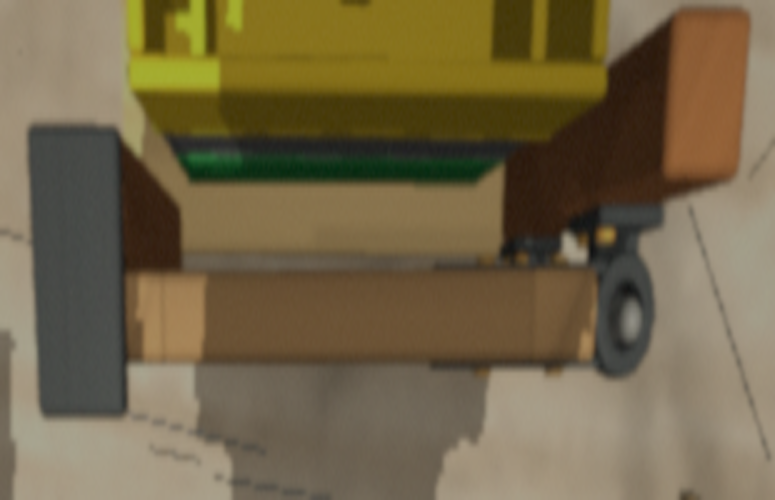

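Run:
```python
from ik import *
p=snap('side','s44'); 
p=snap('top','t44');show()
```

```text
pos [ 0.4361 -0.1833  0.2025] R [[0.121, -0.993, 0.002], [-0.993, -0.121, -0.003], [0.003, -0.001, -1.0]] q [ 0.65  0.21 -0.43  2.03  0.11  0.92 -1.29] F [-0.  -0.2  1.3] M [-0.01  0.03  0.01] g -0.007 t 72.3
```

View pics/s44.png

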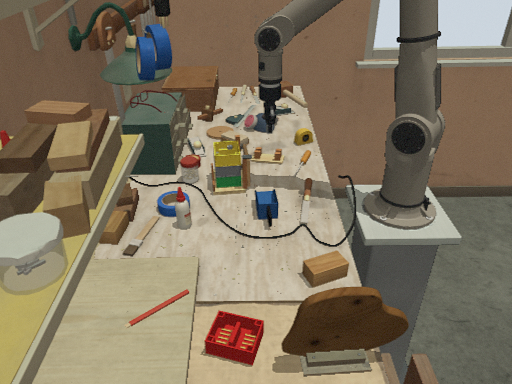

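View pics/t44.png

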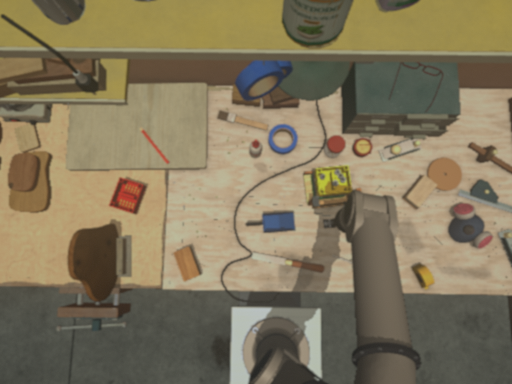

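```bash
python3 -c "
from station import bot
print(bot.hand_in())"
```

```text
the job is handed in; nothing more can be done
None
```

I finished the whole job in the order asked and handed it in at about 72 s of the 210 s limit; the hand-in gives no verdict.

- **Trays:** Green, grey and yellow are stacked on the carrier, yellow on top. Each stopped within about 1 mm of its seated height, and the stack looks square in the last pictures. The red look-alike was not touched.
- **Nuts and scoop:** Five nuts showed in the yellow tray from above, and the scoop looked empty. It stands upright on the bench at its old spot.
- **Gate:** I lowered both knuckles until they rested on the brackets; the height matched the hung position. The upper pin was centred in its ring. I could not see the lower knuckle directly. I then swung the gate shut under the cap and pressed it against the far post with about 8 N.
- **Last checks:** The gate stayed shut after the fingers withdrew, the glue bottle is standing and nothing fell off the bench. The arm is clear of everything.

One disagreement: the last wrist picture puts the gate's free end about 1 mm (0.4°) short of the modelled shut line. That is within camera error, no gap to the post shows in the pictures, and I did not press it again.

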